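Put a specimen jar away in the dry chest with a folding lid stay

ROBOT

A 6-joint arm with a two-finger parallel gripper is mounted at the origin on the work surface. World frame = base frame: x ahead of the robot, y to its left, z up, the work surface at z = 0. Lengths are in mm, angles in rad, forces in N, time in s.
With the tool pointing down it reaches from about 275 to 750 mm from the base axis. Payload 10.2 kg.
Tool frame: the origin (TCP) lies midway between the tips of the shut fingers; the grasp point (between the pads) lies 19 mm behind it; z points along the fingers, y is the direction in which the jaws open and shut (so a half turn about z gives the same grasp; the last joint's range is limited). The gripper opens to 88 mm and grips with 3 to 60 N. Pads are 18 mm wide; open, the fingers measure 123 mm over their backs; the gripper's body (75 mm by 187 mm) begins 45 mm behind the grasp point.
Start: joints at [-1.332, 0.313, 1.498, -0, 1.331, -0.223], TCP at [233.908, -470.019, 238.72] pointing down, gripper open.
Joint ranges: [-2.94, 2.94], [-0.97, 2.17], [0.19, 2.56], [-1.23, 4.37], [0.02, 3.11], [-2.88, 2.88]. Speed limits (rad/s): [2.39, 2.39, 3.01, 3.14, 3.14, 3.14].

INTERFACE

Orientations are given as a unit quaternion [x, y, z, w].
In Python, from bench import monitor, cams, workorder gives the robot as it stands. The module is installed in compiled form; this text tells all that it offers.
- The arm moves only by the tool apply_moves, never from a script. Its argument "deltas" is a list of rows, each a list of 7 numbers: the shift along the tool's x, y, z in mm, then the turn, a rotation vector about the tool's x, y, z in degrees, then the opening, from -1 (shut) to 1 (fully open). A call has 1 to 8 rows; each row shifts and turns the commanded pose from where the row before left it, along the tool's axes as they then stand; what a row does not reach is not made up. A row lasts 1/12 s, in which the tool goes at most 41.7 mm and 7.16 degrees, less where a joint would pass 70% of its speed; a pose out of reach is approached as far as the arm can. A call with a gripper value outside its range is refused whole. The fingers move at their own pace and stop on an object; "grip_force" is the grip in N (left out, the last holds). Time passes only in rows, so rows that do not move let the fingers close. It gives the time, the measured TCP pose, the force and the opening at its end, in the units of the state.
- monitor.get_obs(): the state, without advancing time (a new reading comes with each control period).
- cams.grab_frame(name): name is "scene" or "top"; returns a dict with "frame" (384x512x3 uint8, red, green, blue), "range_z" (384x512 float32, mm along the optical axis (not along the pixel's ray), 0 where there is no reading), "intrinsics" (3x3 intrinsics, pixels), "eye" and "attitude" of the camera in the world. Camera axes: x right, y down, z forward; pixel columns grow to the right and rows downward; lengths in mm; the calibration is good to about 2 mm. A picture is of the moment at which its call begins.
- workorder.sign_off(): hands the job in, once; it reports no verdict.
The state is a dict: "t": time; "qpos": joint angles; "dq": joint speeds; "joint_efforts": joint torques, N m; "position": TCP position; "eef_rot": TCP orientation; "wrist_force": force on the tool from outside, world axes, zero at the start; "wrist_torque": the same for the moment, N m; "grip_width": finger opening in mm.
Only numpy, scipy, OpenCV 4.12 (cv2) and the standard library are available. Lean on these libraries where they do the work, as an engineer would, in place of code of your own. Each camera call takes 0.05 s, during which the arm holds its last target.

TASK

Put the squat specimen jar away in the dry chest: raise the lid by its front handle, press the knee of the folding stay over-centre so that the stay is locked straight and props the lid, then stand the jar upright on the floor of the chest. After that break the knee of the stay and lower the lid gently until it is fully shut. Do not drop the jar or let the lid fall, and leave the bottle, the covered glass dish and the tweezers where they are.

Things in the scene. Friction and masses are not known exactly. Their poses are not given: they have to be found in the camera images.
- chest: Cream steel dry chest fixed on the bench, 200 (x) x 300 (y) x 90 mm high without lid, walls and floor 6 mm. Origin: centre of its underside. x points from the front (robot side) to the back (lid hinge), y to its left, z up; the coordinates below are in this frame, in mm. Inside, a slide rack 30 mm high fills x 46 to 92; the floor before it is free from x -94 to 46, y -144 to 144.
- chest_in (a point): Point on the inner floor of the chest, near the middle of its free part in front of the rack, at (-30, 0, 6).
- lid_hinge (a point): Middle of the lid's hinge line, at (100, 0, 90); the hinge runs along the chest's y.
- lid (a joint): Lid angle, rad: 0 fully shut (start), 1.34 fully up with the stay straight. The lid is a 200 x 300 x 18 mm cream panel, about 0.7 kg, from z = 90 up when shut. It falls shut unless held or the stay is locked; but within 0.08 rad of fully up the stiff knee rivet's friction carries it.
- lid_handle (a point): Middle of the bar of the steel bow handle on the lid's front edge. Bar 12 mm thick, 110 mm long, along the chest's y, with a 36 mm gap to the lid. It circles the hinge with the lid: at angle a it is at x = 100 - 242 cos a + 9 sin a, z = 90 + 242 sin a + 9 cos a (shut: x -142, z 99), always y = 0.
- stay_pivot (a point): Wall pivot of the folding stay, at (0, 158, 55). The stay, two flat steel links each 80 mm long and 14 mm wide, lies outside the chest's left wall at y = 158 and joins this pivot to the left side of the lid (100 mm from the hinge). Lid and stay move as one mechanism; the knee folds forward as the lid comes down.
- knee_peg (a point): On the axis of the dark finger peg at the stay's knee, at y = 206. The peg, 12 mm thick, sticks out along y from 162 to 222, with a 16 mm rim at its end. Lid shut: peg at x -77, z 77. Stay straight: x 43, z 122. Pushed some 6 mm further back and down (x +0.84, z -0.54) it locks against its stop; drawn the opposite way, forward and up, it breaks. A few newtons do.
- stay_knee (a joint): Knee angle, rad: 0 folded with the lid shut (start), 2.58 links in line, 2.72 the stop. Above 2.65 the stay is over-centre, locked. Drawn back to about 2.35 it is broken, but the rivet's friction (0.1 N m) still carries the lid; from about 1.6 down the lid falls unless held.
- jar: The squat specimen jar: glass, 44 mm diameter, with an aluminium cap 46 mm in diameter, 42 mm high over all, about 90 g, standing on the bench to the left or right of the chest. Origin: centre of its underside, z up.
- bottle: Bystander: tall amber glass bottle with a black cap, 46 mm diameter, 100 mm high, standing on the other side of the chest. Origin: centre of its underside.
- petri: Bystander: flat covered glass dish, 62 mm diameter, 17 mm high, lying at the right of the chest, farther from the robot. Origin: centre of its underside.
- tweezers: Bystander: steel tweezers lying flat, 120 x 16 x 9 mm. Origin: the middle of their underside, x along their length.
Not all that is in view belongs to the job. There is more than one size of the jar; the one meant has the size given above.

How it is judged:
By the outcome, as a careful person would: the job done as asked, in the order asked, and still so for the second after the job is handed in, with the robot touching nothing.
It also fails if it takes over 72 s, if anything falls off the work surface, if the arm or the gripper's body presses on something with over 40 N, if the wrist force passes 120 N, or if a joint passes its speed limit or range.

## Working session

There is one attempt and no reset: what is moved stays moved. The work goes in short steps, Python scripts to look and compute and a tool call to move; the robot and the scene stay as the last step left them, time stands still between calls to the robot, and variables do not carry over. Pictures are saved under pics/ and viewed, and the job is handed in when it is done.

Besides the shell and the picture viewer there is one more tool, called as name([rows], argument=value, ...), one row to a line, values as JSON. apply_moves: Moves the arm, as the interface text tells. Its arguments: {"type":"object","properties":{"deltas":{"type":"array","items":{"type":"array","items":{"type":"number"}}},"grip_force":{"type":"number"}},"required":["deltas"]}

```bash
mkdir -p pics; python3 - <<'E'
from bench import monitor,cams
import cv2,numpy as np
o=monitor.get_obs(); print(o)
for n in("scene","top"):
    f=cams.grab_frame(n); cv2.imwrite(f"pics/{n}0.png",f["frame"][:,:,::-1]); np.savez(f"{n}0.npz",**f)
    print(n,f["intrinsics"],f["eye"],f["attitude"])
E
```

```text
{'t': 0.0, 'qpos': array([-1.33241345e+00,  3.13472285e-01,  1.49840289e+00, -9.92325107e-06,
        1.33097292e+00, -2.23411245e-01]), 'dq': array([ 0.00101508,  0.00084913,  0.00080385,  0.00218448, -0.00143355,
        0.00178218]), 'joint_efforts': array([ 2.24223294e-05, -4.02218199e+01, -2.52269572e+01,  6.93417317e-02,
        3.52191157e-02, -9.58276769e-05]), 'position': array([ 233.84277989, -469.79049621,  238.1625261 ]), 'eef_rot': array([ 9.73461032e-01,  2.28851972e-01, -9.51771533e-06, -6.27668547e-04]), 'wrist_force': array([ 0.43601978, -0.83116704,  0.45522403]), 'wrist_torque': array([0.02597742, 0.04003174, 0.04433804]), 'grip_width': 88.2852799281191}
scene [[379.92230618   0.         252.7981    ]
 [  0.         379.92230618 191.14778152]
 [  0.           0.           1.        ]] [1167.38351722  356.27436338  755.97730077] [ 0.45523535  0.80316218 -0.33659263 -0.18546346]
top [[396.45207729   0.         250.06788712]
 [  0.         396.45207729 193.99531011]
 [  0.           0.           1.        ]] [ 428.20418635  -12.4604934  1203.28435751] [ 0.71261414 -0.69906509  0.03917115 -0.04421202]
```

View pics/scene0.png

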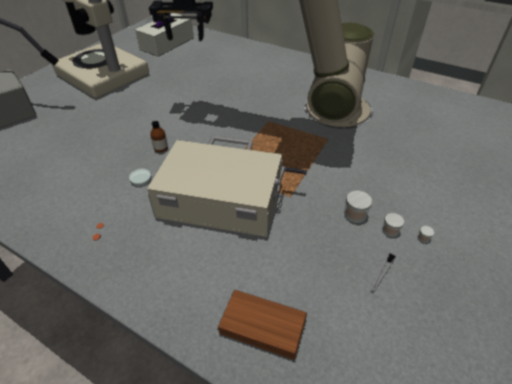

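View pics/top0.png

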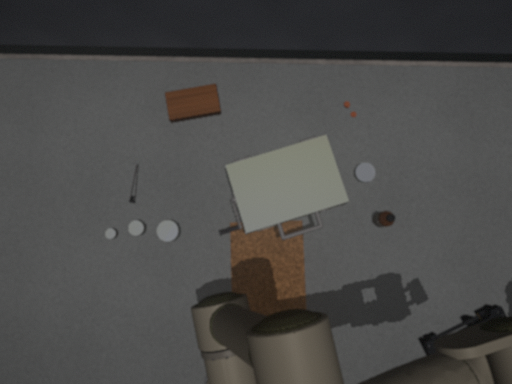

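The scene view shows the shut chest near the middle, with three capped jars of different sizes to its left at about (358,207), (394,225) and (427,234). The bottle and dish are on its right. In the top view the lid corners are near (226,165), (327,136), (348,202) and (246,233), the handle is at (300,226), and the jars are at (168,231), (136,228) and (111,234).

```bash
cat > h.py <<'E'
import numpy as np,cv2
from scipy.spatial.transform import Rotation as R
def load(n):
    return dict(np.load(n))
def rays(f,uv):
    uv=np.atleast_2d(uv).astype(float);K=f["intrinsics"]
    d=np.c_[(uv[:,0]-K[0,2])/K[0,0],(uv[:,1]-K[1,2])/K[1,1],np.ones(len(uv))]
    return R.from_quat(f["attitude"]).apply(d)
def onplane(f,uv,z):
    d=rays(f,uv);e=np.array(f["eye"]);return e+d*((z-e[2])/d[:,2])[:,None]
def cloud(f):
    H,W=f["range_z"].shape;u,v=np.meshgrid(np.arange(W),np.arange(H))
    d=rays(f,np.c_[u.ravel(),v.ravel()]);P=np.array(f["eye"])+d*f["range_z"].reshape(-1,1)
    return P.reshape(H,W,3)
E
python3 - <<'E'
from h import *
f=load("top0.npz");P=cloud(f)
m=((P[:,:,2]>8)&(P[:,:,0]>150)&(f["range_z"]>0)&(P[:,:,2]<200)).astype(np.uint8)
n,l,s,c=cv2.connectedComponentsWithStats(m)
for i in range(1,n):
    if s[i,4]<12: continue
    q=P[l==i]; h=np.percentile(q[:,2],90)
    top=(l==i)&(P[:,:,2]>h-5); t=P[top]
    print(s[i],c[i].round(),"h",h.round(1),"ctr",t.mean(0).round(1),"ext",np.ptp(t,axis=0).round(), "eqdia",round(2*np.sqrt(top.sum()/np.pi)*(f["eye"][2]-h)/396.5,1))
# lid
m=(abs(P[:,:,2]-108)<6).astype(np.uint8)
n,l,s,c=cv2.connectedComponentsWithStats(m);i=1+np.argmax([s[j,4] if P[l==j][:,0].mean()>350 else 0 for j in range(1,n)])
cn=max(cv2.findContours((l==i).astype(np.uint8),0,1)[0],key=cv2.contourArea)
hsv=f["frame"].astype(int)
r=cv2.minAreaRect(cn);b=cv2.boxPoints(r);print(b,s[i],np.median(P[l==i][:,2]))
w=onplane(f,b,108);print(w.round(1),np.linalg.norm(np.diff(w,axis=0),axis=1))
E
```

```text
[ 165   83   57   39 1612] [193. 102.] h 36.8 ctr [850.3 179.3  34.7] ext [116. 167.  11.] eqdia 115.5
[ 219  134  131  106 8245] [286. 185.] h 109.2 ctr [ 589.8 -103.7  107.1] ext [287. 345.  10.] eqdia 256.0
[356 162  20  20 323] [365. 171.] h 18.3 ctr [ 644.4 -350.4   16.3] ext [59. 58.  9.] eqdia 53.6
[130 196   5   6  16] [132. 198.] h 11.2 ctr [550.7 355.    9.4] ext [15. 13.  4.] eqdia 13.6
[374 210  22  17 282] [384. 218.] h 98.0 ctr [ 502.7 -397.3   98.5] ext [20. 20.  7.] eqdia 22.5
[157 219  24  22 421] [168. 230.] h 60.0 ctr [455.5 232.9  57.9] ext [61. 62. 11.] eqdia 59.0
[129 220  18  15 220] [137. 227.] h 43.7 ctr [462.3 328.9  41.9] ext [41. 42.  8.] eqdia 42.6
[106 228  12  11 108] [111. 233.] h 31.2 ctr [444.7 407.9  29. ] ext [29. 28.  8.] eqdia 28.1
[209 291  24   5  27] [220. 293.] h 197.5 ctr [298.7  62.7 195.4] ext [11. 55.  7.] eqdia 9.9
[[220.81488 165.5346 ]
 [328.53287 132.75085]
 [354.25604 217.2699 ]
 [246.53806 250.05365]] [ 226  134  124  105 7661] 106.61981847697234
[[ 636.9   80.3  108. ]
 [ 736.7 -222.   108. ]
 [ 498.7 -292.   108. ]
 [ 403.3    3.3  108. ]] [318.39293182 248.02702326 310.29285874]
```

```bash
python3 - <<'E'
from h import *
f=load("top0.npz")
g=f["frame"][110:260,90:420,::-1]
cv2.imwrite("pics/topz.png",cv2.resize(g,None,fx=2.4,fy=2.4,interpolation=2))
f=load("scene0.npz")
g=f["frame"][130:260,120:450,::-1]
cv2.imwrite("pics/scz.png",cv2.resize(g,None,fx=2.4,fy=2.4,interpolation=2))
E
```

```text
(no output)
```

View pics/topz.png

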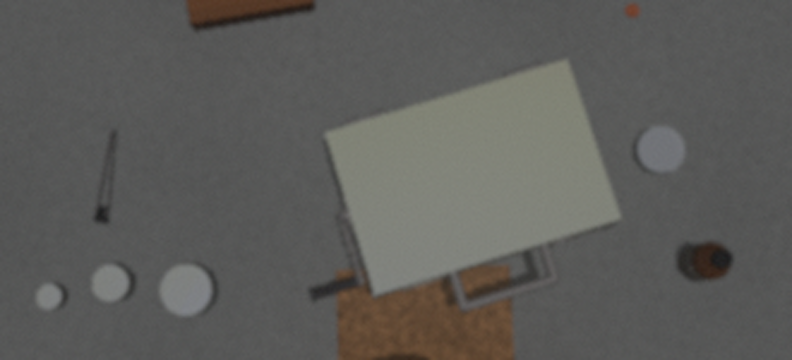

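View pics/scz.png

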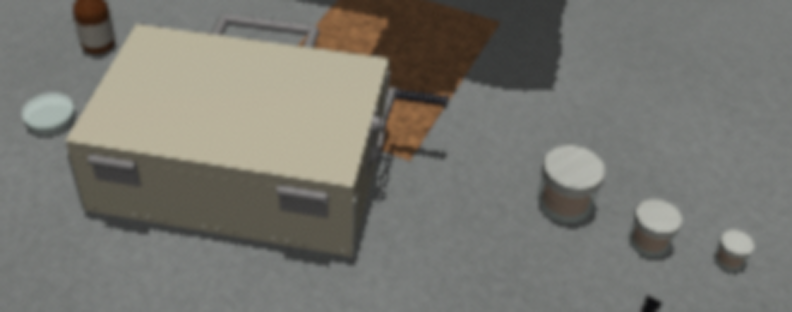

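```bash
python3 - <<'E'
from h import *
f=load("top0.npz");P=cloud(f)
hs=cv2.cvtColor(f["frame"],cv2.COLOR_RGB2HSV)
m=((abs(P[:,:,2]-107)<8)&(f["frame"].min(2)>95)&(P[:,:,0]>350)).astype(np.uint8)
m=cv2.morphologyEx(m,cv2.MORPH_OPEN,np.ones((9,9),np.uint8))
cn=max(cv2.findContours(m,0,1)[0],key=cv2.contourArea)
r=cv2.minAreaRect(cn);c=np.array(r[0]);b=cv2.boxPoints(r)
b=c+(b-c)*(1+1/np.array(r[1]).mean())
print(b.round(1))
w=onplane(f,b,108);print(w.round(1),np.linalg.norm(w-np.roll(w,-1,0),axis=1))
# identify: sort
ctr=w.mean(0)
L=[np.linalg.norm(w[(i+1)%4]-w[i]) for i in range(4)]
i=int(np.argmax(L)); e=(w[(i+1)%4]-w[i])-(w[(i+3)%4]-w[(i+2)%4])
e=e[:2]/np.linalg.norm(e[:2]); 
if e[1]<0:e=-e
ex=np.array([e[1],-e[0]]);print("ctr",ctr,"ex",ex,"yaw",np.degrees(np.arctan2(ex[1],ex[0])))
yaw=np.arctan2(ex[1],ex[0])
# handle & peg points in chest frame
C=ctr[:2]
Rm=np.array([[ex[0],ex[1]],[e[0],e[1]]])
q=(P[:,:,:2]-C)@Rm.T
def pr(name,mm):
    print(name,mm.sum(),q[mm].mean(0).round(1),q[mm].min(0).round(),q[mm].max(0).round(),P[mm][:,2].mean().round(1))
pr("handle",(q[:,:,0]<-115)&(q[:,:,0]>-170)&(abs(q[:,:,1])<90)&(P[:,:,2]>70)&(P[:,:,2]<130))
pr("peg",(q[:,:,0]<0)&(q[:,:,0]>-150)&(q[:,:,1]>165)&(q[:,:,1]<250)&(P[:,:,2]>50)&(P[:,:,2]<130))
# project predictions
def proj(f,p):
    K=f["intrinsics"];x=R.from_quat(f["attitude"]).inv().apply(np.atleast_2d(p)-f["eye"]);return (x[:,:2]/x[:,2:])*K[0,0]+K[:2,2]
def cw(p): 
    p=np.atleast_2d(p);return np.c_[C+p[:,:2]@Rm,p[:,2]]
s=load("scene0.npz")
pts=cw([[-142,-55,99],[-142,55,99],[-77,162,77],[-77,222,77],[-100,-150,108],[-100,150,108],[100,150,108],[100,-150,108],[100,150,0],[100,-150,0]])
for n,ff in(("top",f),("scene",s)):
    o=[90,110] if n=="top" else [120,130]
    g=ff["frame"][o[1]:o[1]+150,o[0]:o[0]+330,::-1];g=cv2.resize(g,None,fx=2.4,fy=2.4)
    for p in (proj(ff,pts)-o+.5)*2.4: cv2.circle(g,tuple(int(v) for v in p.round()),2,(0,0,255),-1)
    cv2.imwrite(f"pics/{n}chk.png",g)
E
```

```text
[[223.5 164.3]
 [328.2 132.4]
 [349.4 202. ]
 [244.7 233.9]]
[[ 640.5   72.9  108. ]
 [ 737.6 -221.2  108. ]
 [ 540.8 -279.1  108. ]
 [ 447.3    9.3  108. ]] [309.65764545 205.11089408 303.14138345 203.39066278]
ctr [ 591.57494332 -104.52350918  108.        ] ex [0.95038429 0.3110783 ] yaw 18.124225929795777
handle 247 [-136.6   -1. ] [-146.  -62.] [-116.   59.] 102.3
peg 88 [-75.9 193.5] [-82. 166.] [-70. 220.] 80.9
```

View pics/topchk.png

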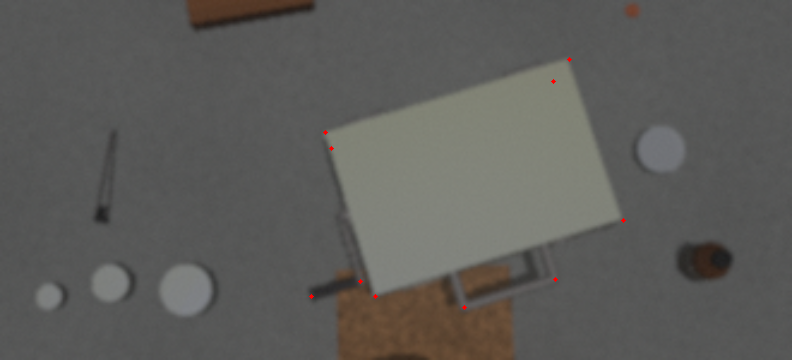

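View pics/scenechk.png

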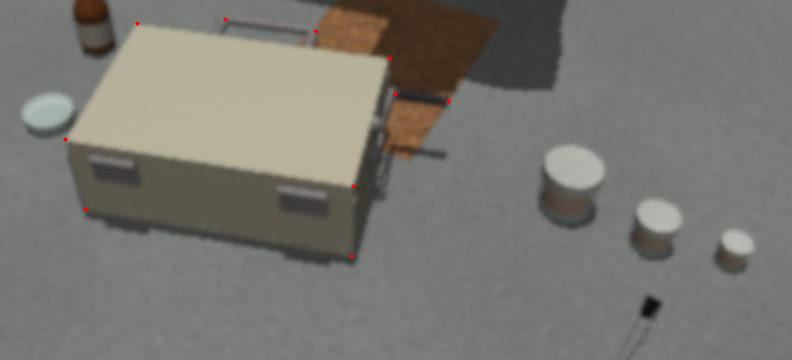

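```bash
cat >> h.py <<'E'
YAW=np.radians(18.12);EX=np.array([np.cos(YAW),np.sin(YAW),0]);EY=np.array([-np.sin(YAW),np.cos(YAW),0]);EZ=np.array([0,0,1.])
C=np.array([591.6,-104.5,0])
def W(x,y,z): return C+x*EX+y*EY+z*EZ
def toch(p): 
    d=np.asarray(p)-C;return np.array([d@EX,d@EY,d[2]])
def tool(p):  # jaws in chest xz plane, pitch p deg below horizontal
    p=np.radians(p);tz=np.cos(p)*EX-np.sin(p)*EZ;ty=np.sin(p)*EX+np.cos(p)*EZ
    return R.from_matrix(np.c_[np.cross(ty,tz),ty,tz])
def bar(a): return W(100-242*np.cos(a)+9*np.sin(a),0,90+242*np.sin(a)+9*np.cos(a))
def cur():
    from bench import monitor
    o=monitor.get_obs();return o,np.array(o["position"]),R.from_quat(o["eef_rot"])
def plan(T,Rt):
    o,p,Rc=cur()
    print("t",round(o["t"],2),"F",np.round(o["wrist_force"],1),"grip",round(o["grip_width"],1),"q",np.round(o["qpos"],2))
    print("chest pos",toch(p).round(1))
    print("rot(deg, tool)",np.degrees((Rc.inv()*Rt).as_rotvec()).round(1)," shift cur-frame",Rc.inv().apply(T-p).round(1)," shift target-frame",Rt.inv().apply(T-p).round(1))
def linkage(a):
    # knee and knee angle for lid angle a
    A=np.array([100-100*np.cos(a+.09),90+100*np.sin(a+.09)]);B=np.array([0,55.]);d=A-B;L=min(np.linalg.norm(d),160)
    n=np.array([-d[1],d[0]])/np.linalg.norm(d);k=(A+B)/2+n*np.sqrt(6400-L*L/4)
    return k,2*np.arcsin(L/160)-.557
E
python3 - <<'E'
from h import *
for a in (0,.5,1,1.2,1.26,1.3,1.33,1.335,1.34): print(a,*linkage(a),bar(a).round(1))
plan(bar(0)+tool(45).apply([0,0,-61]),tool(45))
E
```

```text
0 [-76.71138966  77.70160119] 4.5711358884092945e-05 [ 456.6 -148.7   99. ]
0.5 [-55.82061936 112.30670514] 0.6712551153829146 [ 488.9 -138.1  213.9]
1 [-12.61947873 133.99840983] 1.4477307615356034 [ 569.6 -111.7  298.5]
1.2 [ 11.4087984  134.18231696] 1.8628544262099407 [611.3 -98.1 318.8]
1.26 [ 20.1479227  132.42132271] 2.029030129901672 [624.4 -93.8 323.2]
1.3 [ 26.97794218 130.31394715] 2.169816947412317 [633.4 -90.8 325.6]
1.33 [ 33.44542142 127.67326734] 2.3159978737111904 [640.1 -88.6 327.2]
1.335 [ 34.79589716 127.03641816] 2.348569155230224 [641.2 -88.3 327.4]
1.34 [ 36.31722618 126.28154798] 2.3862699290901506 [642.4 -87.9 327.6]
t 0.1 F [0.4 1.5 0.2] grip 88.4 q [-1.33  0.31  1.5   0.    1.33 -0.22]
chest pos [-453.6 -235.9  238.3]
rot(deg, tool) [-37.   31.9 -77.1]  shift cur-frame [ 299.8 -194.4   96.4]  shift target-frame [235.9 121.9 257.8]
```

apply_moves([
  [0, 0, 0, 0, 0, -6.8, -0.41],
  [0, 0, 0, 0, 0, -6.8, -0.41],
  [0, 0, 0, 0, 0, -6.8, -0.41],
  [0, 0, 0, 0, 0, -6.8, -0.41],
  [0, 0, 0, 0, 0, -6.8, -0.41],
  [0, 0, 0, 0, 0, -6.8, -0.41],
])

```text
t: 0.6
position: [233.9, -469.9, 238.4]
eef_rot: [0.831, 0.556, 0.0, -0.0]
wrist_force: [-0.1, 0.2, 0.3]
grip_width: 49.8
```

apply_moves([
  [0, 0, 0, 0, 0, -6.8, -0.41],
  [0, 0, 0, 0, 0, -6.8, -0.41],
  [0, 0, 0, 0, 0, -6.8, -0.41],
  [0, 0, 0, 0, 0, -6.8, -0.41],
  [0, 0, 0, 0, 0, -6.8, -0.41],
  [0, 0, 0, 0, 0, -6.8, -0.41],
])

```text
t: 1.1
position: [233.9, -469.9, 238.4]
eef_rot: [0.585, 0.811, 0.0, -0.0]
wrist_force: [-0.6, 0.9, -0.5]
grip_width: 25.8
```

apply_moves([
  [0, 0, 0, -6.5, 0, 0, -0.41],
  [0, 0, 0, -6.5, 0, 0, -0.41],
  [0, 0, 0, -6.5, 0, 0, -0.41],
  [0, 0, 0, -6.5, 0, 0, -0.41],
  [0, 0, 0, -6.5, 0, 0, -0.41],
  [0, 0, 0, -6.5, 0, 0, -0.41],
  [0, 0, 0, -6, 0, 0, -0.41],
])

```text
t: 1.68
position: [233.5, -470.3, 238.9]
eef_rot: [0.542, 0.747, 0.311, 0.227]
wrist_force: [0.7, -0.2, 0.7]
grip_width: 26.3
```

```bash
python3 - <<'E'
from h import *
plan(bar(0)+tool(45).apply([0,0,-61]),tool(45))
E
```

```text
t 1.68 F [ 0.7 -0.2  0.7] grip 26.3 q [-1.67  0.39  1.59  0.71  1.55 -2.14]
chest pos [-454.1 -236.3  238.9]
rot(deg, tool) [ 0.3  0.1 -0. ]  shift cur-frame [237.  120.1 258.8]  shift target-frame [236.3 121.8 258.7]
```

apply_moves([
  [20, 10, 21.5, 0, 0, 0, -0.41],
  [20, 10, 21.5, 0, 0, 0, -0.41],
  [20, 10, 21.5, 0, 0, 0, -0.41],
  [20, 10, 21.5, 0, 0, 0, -0.41],
  [20, 10, 21.5, 0, 0, 0, -0.41],
  [20, 10, 21.5, 0, 0, 0, -0.41],
])

```text
t: 2.18
position: [324.2, -313.1, 189.4]
eef_rot: [0.543, 0.748, 0.31, 0.225]
wrist_force: [-0.6, -0.1, 0.7]
grip_width: 25.8
```

apply_moves([
  [20, 10, 21.5, 0, 0, 0, -0.41],
  [20, 10, 21.5, 0, 0, 0, -0.41],
  [20, 10, 21.5, 0, 0, 0, -0.41],
  [20, 10, 21.5, 0, 0, 0, -0.41],
  [18, 10, 21.5, 0, 0, 0, -0.41],
  [18, 10, 15, 0, 0, 0, -0.41],
  [0, 0, 0, 0, 0, 0, -0.41],
])

```text
t: 2.77
position: [410.8, -160.0, 144.8]
eef_rot: [0.542, 0.748, 0.311, 0.223]
wrist_force: [-0.4, -0.5, -0.3]
grip_width: 26.2
```

```bash
python3 - <<'E'
from h import *
from bench import cams
plan(bar(0)+tool(45).apply([0,0,14]),tool(45))
f=cams.grab_frame("scene");cv2.imwrite("pics/s1.png",f["frame"][:,:,::-1])
E
```

```text
t 2.77 F [-0.4 -0.5 -0.3] grip 26.2 q [-1.09  0.14  2.25  1.05  0.94 -2.14]
chest pos [-189.1    3.5  144.8]
rot(deg, tool) [-0.  -0.3 -0. ]  shift cur-frame [-3.8  0.9 79.7]  shift target-frame [-3.5  0.9 79.7]
```

View pics/s1.png

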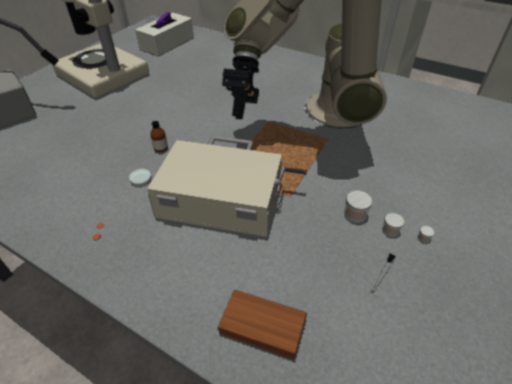

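The gripper is in front of the handle at about (238,98), tilted 45° and clear of everything. I'll move it in.

apply_moves([
  [-4, 1, 10, 0, 0, 0, -0.41],
  [0, 0, 14, 0, 0, 0, -0.41],
  [0, 0, 14, 0, 0, 0, -0.41],
  [0, 0, 14, 0, 0, 0, -0.41],
  [0, 0, 14, 0, 0, 0, -0.41],
  [0, 0, 10, 0, 0, 0, -0.41],
  [0, 0, 3.5, 0, 0, 0, -0.41],
  [0, 0, 0, 0, 0, 0, -0.41],
])

```text
t: 3.48
position: [465.9, -150.9, 89.9]
eef_rot: [0.543, 0.748, 0.31, 0.225]
wrist_force: [-0.1, -0.3, 0.3]
grip_width: 26.0
```

```bash
python3 - <<'E'
from h import *
from bench import cams
plan(bar(0)+tool(45).apply([0,0,14]),tool(45))
for n in("scene","top"):
    f=cams.grab_frame(n);g=f["frame"][:,:,::-1]
    g=g[120:200,190:300] if n=="scene" else g[180:260,240:350]
    cv2.imwrite(f"pics/{n}2.png",cv2.resize(g,None,fx=5,fy=5,interpolation=2))
E
```

```text
t 3.48 F [-0.1 -0.3  0.3] grip 26.0 q [-0.93  0.35  2.19  1.26  0.78 -2.27]
chest pos [-133.9   -5.    89.9]
rot(deg, tool) [-0.   0.  -0.1]  shift cur-frame [5.  0.7 1.9]  shift target-frame [5.  0.7 1.9]
```

View pics/scene2.png

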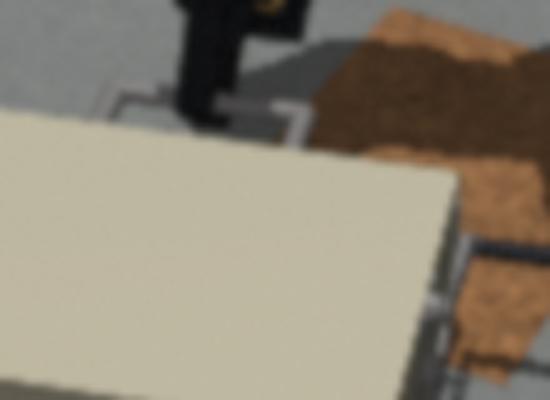

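View pics/top2.png

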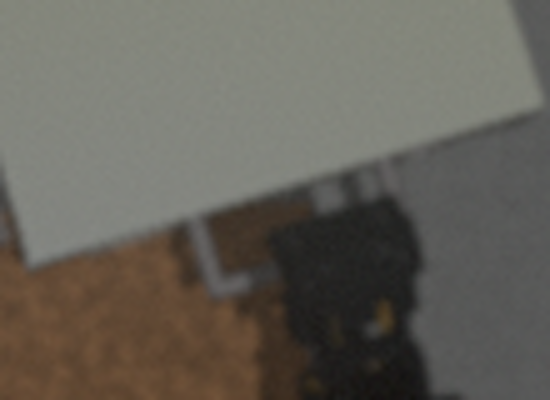

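The fingers straddle the bar near its middle: scene crop about (210,105), top crop about (330,230). I'll close gently.

apply_moves([
  [4, 1, 2, 0, 0, 0, -0.41],
  [0, 0, 0, 0, 0, 0, -1],
  [0, 0, 0, 0, 0, 0, -1],
  [0, 0, 0, 0, 0, 0, -1],
  [0, 0, 0, 0, 0, 0, -1],
], grip_force=20)

```text
t: 4.0
position: [466.5, -146.0, 89.6]
eef_rot: [0.543, 0.748, 0.31, 0.225]
wrist_force: [-4.5, -0.8, 1.8]
grip_width: 11.0
```

```bash
cat >arc.py <<'E'
from h import *
def arc(a0,a1,p0,p1,n,s=14,R0=None,P0=None):
    if R0 is None:
        o,p,r=cur();print("t",round(o["t"],2),"F",o["wrist_force"].round(1),"grip",round(o["grip_width"],1),"q",o["qpos"].round(2),"chest",toch(p).round(1)); P0=p;R0=r
    off=P0-(bar(a0)+s*tool(p0).apply([0,0,1]));print("off",off.round(1))
    Pc,Rc=P0,tool(p0)
    for i in range(1,n+1):
        a=a0+(a1-a0)*i/n;pp=p0+(p1-p0)*i/n
        T=bar(a)+s*tool(pp).apply([0,0,1])+off
        d=Rc.inv().apply(T-Pc);d=np.round(d*2)/2;w=round((p1-p0)/n,2)
        print(round(a,3),[*d.tolist(),w,0,0,-1]);Pc=Pc+Rc.apply(d);Rc=tool(p0+w*i)
E
python3 - <<'E'
from arc import *
arc(0,1.33,45,80,36)
E
```

```text
t 4.0 F [-4.5 -0.8  1.8] grip 11.0 q [-0.92  0.34  2.19  1.27  0.77 -2.27] chest [-131.8   -0.5   89.6]
off [ 0.4 -0.4  0.5]
0.037 [0.0, 6.5, -6.0, 0.97, 0, 0, -1]
0.074 [-0.0, 6.5, -6.0, 0.97, 0, 0, -1]
0.111 [0.0, 6.5, -5.5, 0.97, 0, 0, -1]
0.148 [0.0, 7.0, -5.5, 0.97, 0, 0, -1]
0.185 [0.0, 7.0, -5.5, 0.97, 0, 0, -1]
0.222 [0.0, 7.0, -5.0, 0.97, 0, 0, -1]
0.259 [0.0, 7.0, -5.5, 0.97, 0, 0, -1]
0.296 [0.0, 7.0, -5.0, 0.97, 0, 0, -1]
0.333 [0.0, 7.5, -4.5, 0.97, 0, 0, -1]
0.369 [0.0, 7.5, -5.0, 0.97, 0, 0, -1]
0.406 [0.0, 7.5, -4.5, 0.97, 0, 0, -1]
0.443 [0.0, 7.5, -4.0, 0.97, 0, 0, -1]
0.48 [0.0, 7.5, -4.5, 0.97, 0, 0, -1]
0.517 [0.0, 7.5, -4.0, 0.97, 0, 0, -1]
0.554 [-0.0, 8.0, -4.0, 0.97, 0, 0, -1]
0.591 [-0.0, 8.0, -3.5, 0.97, 0, 0, -1]
0.628 [0.0, 8.0, -3.5, 0.97, 0, 0, -1]
0.665 [-0.0, 8.0, -3.5, 0.97, 0, 0, -1]
0.702 [0.0, 8.0, -3.5, 0.97, 0, 0, -1]
0.739 [-0.0, 8.0, -3.0, 0.97, 0, 0, -1]
0.776 [-0.0, 8.5, -2.5, 0.97, 0, 0, -1]
0.813 [-0.0, 8.0, -3.0, 0.97, 0, 0, -1]
0.85 [0.0, 8.5, -2.5, 0.97, 0, 0, -1]
0.887 [0.0, 8.5, -2.5, 0.97, 0, 0, -1]
0.924 [-0.0, 8.5, -2.0, 0.97, 0, 0, -1]
0.961 [0.0, 8.5, -2.0, 0.97, 0, 0, -1]
0.998 [0.0, 8.5, -2.0, 0.97, 0, 0, -1]
1.034 [-0.0, 8.5, -1.5, 0.97, 0, 0, -1]
1.071 [0.0, 8.5, -1.5, 0.97, 0, 0, -1]
1.108 [-0.0, 8.5, -1.5, 0.97, 0, 0, -1]
1.145 [-0.0, 9.0, -1.0, 0.97, 0, 0, -1]
1.182 [-0.0, 8.5, -1.0, 0.97, 0, 0, -1]
1.219 [-0.0, 8.5, -1.0, 0.97, 0, 0, -1]
1.256 [-0.0, 9.0, -0.5, 0.97, 0, 0, -1]
1.293 [0.0, 8.5, -0.5, 0.97, 0, 0, -1]
1.33 [0.0, 8.5, -0.5, 0.97, 0, 0, -1]
```

apply_moves([
  [0, 6.5, -6, 1, 0, 0, -1],
  [0, 6.5, -6, 1, 0, 0, -1],
  [0, 6.5, -5.5, 1, 0, 0, -1],
  [0, 7, -5.5, 1, 0, 0, -1],
  [0, 7, -5.5, 1, 0, 0, -1],
  [0, 7, -5, 1, 0, 0, -1],
])

```text
t: 4.5
position: [472.5, -143.9, 141.0]
eef_rot: [0.554, 0.763, 0.268, 0.195]
wrist_force: [-11.8, -4.5, -2.8]
grip_width: 11.2
```

```bash
python3 - <<'E'
from arc import *
arc(0.222,1.33,51,80,2)
E
```

```text
t 4.5 F [-11.8  -4.5  -2.8] grip 11.2 q [-0.85  0.21  2.1   0.95  0.78 -1.85] chest [-125.4   -0.5  141. ]
off [-0.  -0.5 -0.2]
0.776 [0.0, 120.5, -46.5, 14.5, 0, 0, -1]
1.33 [0.0, 129.0, -7.5, 14.5, 0, 0, -1]
```

apply_moves([
  [0, 7, -5.5, 1, 0, 0, -1],
  [0, 7, -5, 1, 0, 0, -1],
  [0, 7.5, -4.5, 1, 0, 0, -1],
  [0, 7.5, -5, 1, 0, 0, -1],
  [0, 7.5, -4.5, 1, 0, 0, -1],
  [0, 7.5, -4, 1, 0, 0, -1],
  [0, 7.5, -4.5, 1, 0, 0, -1],
  [0, 7.5, -4, 1, 0, 0, -1],
])

```text
t: 5.17
position: [497.5, -135.8, 205.5]
eef_rot: [0.566, 0.78, 0.215, 0.156]
wrist_force: [-10.9, -3.7, 0.4]
grip_width: 11.4
```

apply_moves([
  [0, 8, -4, 1, 0, 0, -1],
  [0, 8, -3.5, 1, 0, 0, -1],
  [0, 8, -3.5, 1, 0, 0, -1],
  [0, 8, -3.5, 1, 0, 0, -1],
  [0, 8, -3.5, 1, 0, 0, -1],
  [0, 8, -3, 1, 0, 0, -1],
  [0, 8.5, -2.5, 1, 0, 0, -1],
  [0, 8, -3, 1, 0, 0, -1],
])

```text
t: 5.83
position: [540.5, -121.6, 259.4]
eef_rot: [0.576, 0.793, 0.16, 0.116]
wrist_force: [-8.9, -1.2, 3.7]
grip_width: 11.4
```

```bash
python3 - <<'E'
from arc import *
from bench import cams
arc(0.813,1.335,67,80,14)
f=cams.grab_frame("scene");cv2.imwrite("pics/s3.png",f["frame"][:,:,::-1])
E
```

```text
t 5.83 F [-8.9 -1.2  3.7] grip 11.4 q [-0.57  0.2   1.64  0.35  1.07 -1.02] chest [-53.9  -0.4 259.4]
off [ 0.5 -0.2  0.4]
0.85 [-0.0, 8.5, -2.5, 0.93, 0, 0, -1]
0.888 [-0.0, 8.5, -2.5, 0.93, 0, 0, -1]
0.925 [0.0, 8.5, -2.5, 0.93, 0, 0, -1]
0.962 [0.0, 8.5, -2.0, 0.93, 0, 0, -1]
0.999 [-0.0, 8.5, -2.0, 0.93, 0, 0, -1]
1.037 [-0.0, 8.5, -2.0, 0.93, 0, 0, -1]
1.074 [-0.0, 9.0, -1.5, 0.93, 0, 0, -1]
1.111 [-0.0, 8.5, -1.0, 0.93, 0, 0, -1]
1.149 [-0.0, 8.5, -1.5, 0.93, 0, 0, -1]
1.186 [-0.0, 9.0, -1.0, 0.93, 0, 0, -1]
1.223 [-0.0, 8.5, -0.5, 0.93, 0, 0, -1]
1.26 [-0.0, 9.0, -1.0, 0.93, 0, 0, -1]
1.298 [-0.0, 9.0, -0.5, 0.93, 0, 0, -1]
1.335 [0.0, 8.5, -0.0, 0.93, 0, 0, -1]
```

View pics/s3.png

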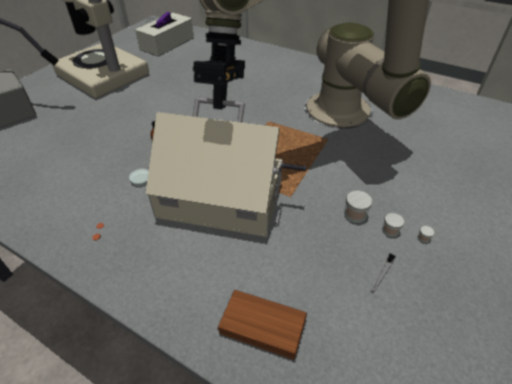

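The lid is rising, with the handle held at about (219,103). I'll continue.

apply_moves([
  [0, 8.5, -2.5, 1, 0, 0, -1],
  [0, 8.5, -2.5, 1, 0, 0, -1],
  [0, 8.5, -2.5, 1, 0, 0, -1],
  [0, 8.5, -2, 1, 0, 0, -1],
  [0, 8.5, -2, 1, 0, 0, -1],
  [0, 8.5, -2, 1, 0, 0, -1],
  [0, 9, -1.5, 1, 0, 0, -1],
])

```text
t: 6.47
position: [589.4, -105.5, 293.8]
eef_rot: [0.582, 0.802, 0.112, 0.081]
wrist_force: [-6.6, 0.0, 5.0]
grip_width: 11.3
```

apply_moves([
  [0, 8.5, -1, 1, 0, 0, -1],
  [0, 8.5, -1.5, 1, 0, 0, -1],
  [0, 9, -1, 1, 0, 0, -1],
  [0, 8.5, -0.5, 1, 0, 0, -1],
  [0, 8, -1, 1, 0, 0, -1],
  [0, 6, -0.5, 1, 0, 0, -1],
  [0, 5, 0, 0, 0, 0, -1],
  [0, 0, 0, 0, 0, 0, -1],
])

```text
t: 7.13
position: [638.6, -89.4, 311.6]
eef_rot: [0.585, 0.807, 0.071, 0.051]
wrist_force: [-2.2, 1.7, 5.2]
grip_width: 11.2
```

```bash
python3 - <<'E'
from arc import *
o,p,r=cur();print(o["wrist_force"].round(1),o["grip_width"],o["qpos"].round(2))
b=p-14*r.apply([0,0,1]);c=toch(b)-[100,0,90];print(c,"a",np.arctan2(c[2],-c[0])-np.arctan2(9,242),np.hypot(c[0],c[2]),"tz",r.apply([0,0,1]))
E
```

```text
[-2.2  1.7  5.2] 11.249757186293275 [-0.36  0.47  1.1   0.11  1.44 -0.69]
[-53.10627237  -0.25831734 235.3724763 ] a 1.3117126842466684 241.289201508236 tz [ 0.16576031  0.05469485 -0.98464816]
```

apply_moves([
  [0, 2, 0, 0, 0, 0, -1],
  [0, 2, 0, 0, 0, 0, -1],
  [0, 0, 0, 0, 0, 0, -1],
  [0, 0, 0, 0, 0, 0, -0.8],
  [0, 0, 0, 0, 0, 0, -0.5],
  [0, 0, 0, 0, 0, 0, -0.4],
  [0, 0, 0, 0, 0, 0, -0.4],
])

```text
t: 7.72
position: [641.9, -88.9, 311.4]
eef_rot: [0.585, 0.806, 0.071, 0.051]
wrist_force: [-1.3, 0.0, -0.0]
grip_width: 26.1
```

```bash
python3 - <<'E'
from arc import *
from bench import cams
plan(bar(1.32),tool(80))
f=cams.grab_frame("scene");cv2.imwrite("pics/s4.png",f["frame"][:,:,::-1])
E
```

```text
t 7.72 F [-1.3  0.  -0. ] grip 26.1 q [-0.36  0.47  1.09  0.11  1.44 -0.68]
chest pos [ 52.6  -0.8 311.4]
rot(deg, tool) [-0.  -0.  -0.1]  shift cur-frame [  0.8  -1.3 -15.8]  shift target-frame [  0.8  -1.3 -15.8]
```

View pics/s4.png

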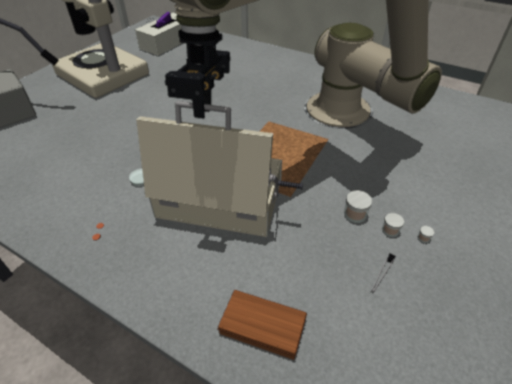

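The lid stands nearly fully up and holds. The open fingers are around the bar at about (203,105), and I'll withdraw them upward.

apply_moves([
  [0, -1, -6, 0, 0, 0, -0.4],
  [0, 0, -10, 0, 0, 0, -0.4],
  [0, 0, -15, 0, 0, 0, -0.4],
  [0, 0, -20, 0, 0, 0, -0.4],
  [0, 0, -20, 0, 0, 0, -0.4],
  [0, 0, -10, 3.3, 0, 0, -0.2],
  [0, 0, 0, 3.3, 0, 0, -0.1],
  [0, 0, 0, 3.4, 0, 0, -0.1],
])

```text
t: 8.43
position: [627.2, -93.7, 393.8]
eef_rot: [0.588, 0.809, -0.001, 0.001]
wrist_force: [0.8, 0.4, -0.1]
grip_width: 39.6
```

```bash
python3 - <<'E'
from arc import *
from bench import cams
plan(W(36,207,230),tool(90))
f=cams.grab_frame("top");cv2.imwrite("pics/t4.png",f["frame"][:,:,::-1]);np.savez("t4.npz",**f)
g=f["frame"][120:260,200:370,::-1];cv2.imwrite("pics/t4z.png",cv2.resize(g,None,fx=4,fy=4,interpolation=2))
f=cams.grab_frame("scene");np.savez("s4.npz",**f)
g=f["frame"][100:260,120:350,::-1];cv2.imwrite("pics/s4z.png",cv2.resize(g,None,fx=3.4,fy=3.4,interpolation=2))
E
```

```text
t 8.43 F [ 0.8  0.4 -0.1] grip 39.6 q [-0.33  0.55  0.76 -0.    1.83 -0.65]
chest pos [ 37.2  -0.8 393.8]
rot(deg, tool) [ 0.   0.1 -0.1]  shift cur-frame [208.1  -1.6 163.4]  shift target-frame [207.8  -1.2 163.8]
```

View pics/t4z.png

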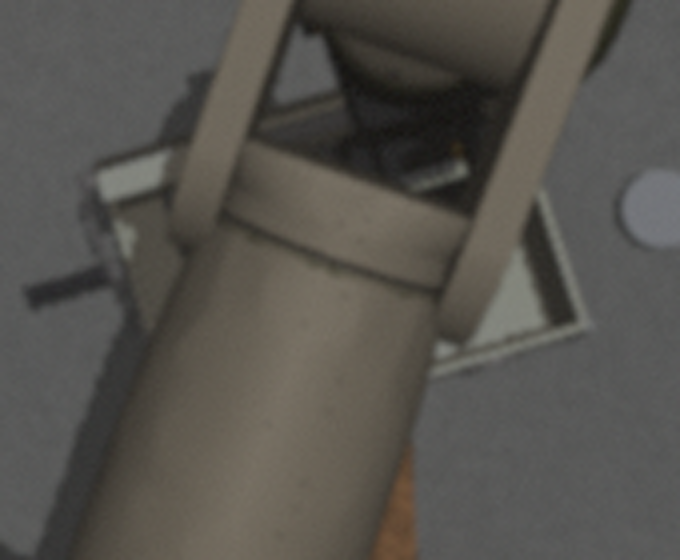

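View pics/s4z.png

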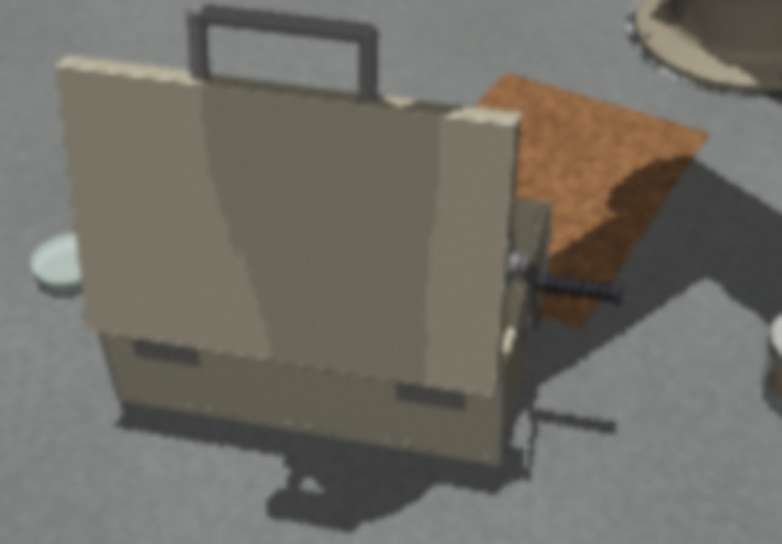

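The lid holds by itself and the peg is in view, in the top crop from (30,298) to (105,275). Next I'll measure the peg and the handle.

```bash
python3 - <<'E'
from arc import *
f=load("t4.npz");P=cloud(f)
q=np.stack([(P-C)@EX,(P-C)@EY,P[:,:,2]],-1)
m=(q[...,1]>180)&(q[...,1]<225)&(abs(q[...,0])<100)&(q[...,2]>90)&(q[...,2]<160)
print(m.sum(),np.median(q[m],0))
for u in [(30,298),(60,287)]: print(toch(onplane(f,np.array(u)/4+[200,120]-.4,127)[0]).round(1))
s=load("s4.npz");P=cloud(s);q=np.stack([(P-C)@EX,(P-C)@EY,P[:,:,2]],-1)
m=(q[...,1]>180)&(q[...,1]<218)&(abs(q[...,0])<100)&(q[...,2]>95)&(q[...,2]<160)
print(m.sum(),np.median(q[m],0),q[m].min(0),q[m].max(0))
m=(abs(q[...,1])<45)&(q[...,2]>310)&(q[...,2]<350)&(abs(q[...,0])<120)
print("bar",m.sum(),np.median(q[m],0))
for a in(1.28,1.3,1.32,1.34): print(a,linkage(a),toch(bar(a)))
E
```

```text
68 [ 32.80798967 200.67314428 131.44163101]
[ 31.5 219.6 127. ]
[ 32.7 197.8 127. ]
84 [ 38.83310634 199.36925656 131.73007978] [ 30.50747674 180.46943804 122.59819736] [ 42.0042707  217.89972592 137.0311824 ]
bar 248 [ 55.55933337   0.57000997 330.18024088]
1.28 (array([ 23.41096212, 131.4978879 ]), np.float64(2.0948419510272025)) [3.92370620e+01 4.51364271e-15 3.24420275e+02]
1.3 (array([ 26.97794218, 130.31394715]), np.float64(2.169816947412317)) [4.39373071e+01 1.49793799e-14 3.25588570e+02]
1.32 (array([ 31.05677215, 128.72568686]), np.float64(2.260250275493002)) [ 4.86599766e+01 -2.34547635e-14  3.26662633e+02]
1.34 (array([ 36.31722618, 126.28154798]), np.float64(2.3862699290901506)) [ 5.34031814e+01 -6.82392937e-15  3.27642034e+02]
```

apply_moves([
  [25, 0, 0, 0, 0, 0, -0.1],
  [35, 0, 0, 0, 0, 0, -0.1],
  [35, 0, 0, 0, 0, 0, -0.1],
  [35, 0, 0, 0, 0, 0, -0.1],
  [35, 0, 0, 0, 0, 0, -0.1],
  [28, -2, 0, 0, 0, 0, -0.1],
  [15, -2, 20, 0, 0, 0, -0.1],
  [0, 0, 20, 0, 0, 0, -0.1],
])

```text
t: 9.2
position: [558.1, 105.9, 352.8]
eef_rot: [0.586, 0.81, 0.002, 0.002]
wrist_force: [0.1, 0.9, -0.5]
grip_width: 39.8
```

apply_moves([
  [0, 0, 35, 0, 0, 0, -0.1],
  [0, 0, 35, 0, 0, 0, -0.1],
  [0, 0, 35, 0, 0, 0, -0.1],
  [0, 0, 20, 0, 0, 0, -0.1],
  [0, 0, 10, 0, 0, 0, -0.1],
  [0, 0, 0, 0, 0, 0, -0.1],
])

```text
t: 9.7
position: [558.6, 102.9, 215.2]
eef_rot: [0.588, 0.809, -0.0, -0.001]
wrist_force: [-0.5, -0.1, 0.4]
grip_width: 39.5
```

```bash
python3 - <<'E'
from arc import *
plan(W(34,207,111),tool(90))
E
```

```text
t 9.7 F [-0.5 -0.1  0.4] grip 39.5 q [-0.02  0.43  1.4   0.    1.32 -0.34]
chest pos [ 33.2 207.4 215.2]
rot(deg, tool) [-0.1 -0.1 -0.1]  shift cur-frame [ -0.5   1.  104.2]  shift target-frame [ -0.4   0.8 104.2]
```

apply_moves([
  [0, 1, 20, 0, 0, 0, -0.1],
  [0, 0, 25, 0, 0, 0, -0.1],
  [0, 0, 20, 0, 0, 0, -0.1],
  [0, 0, 15, 0, 0, 0, -0.1],
  [0, 0, 14, 0, 0, 0, -0.1],
  [0, 0, 10, 0, 0, 0, -0.1],
  [0, 0, 0, 0, 0, 0, -0.1],
])

```text
t: 10.28
position: [560.2, 103.3, 112.0]
eef_rot: [0.588, 0.809, 0.0, -0.0]
wrist_force: [0.5, 0.4, 0.6]
grip_width: 39.8
```

```bash
python3 - <<'E'
from arc import *
from bench import cams
plan(W(34,207,111),tool(90))
f=cams.grab_frame("scene")
g=f["frame"][100:260,150:380,::-1];cv2.imwrite("pics/s5z.png",cv2.resize(g,None,fx=3.4,fy=3.4,interpolation=2))
E
```

```text
t 10.28 F [0.5 0.4 0.6] grip 39.8 q [-0.02  0.53  1.52  0.    1.09 -0.34]
chest pos [ 34.8 207.2 112. ]
rot(deg, tool) [-0.  -0.  -0.1]  shift cur-frame [-0.2 -0.8  1. ]  shift target-frame [-0.2 -0.8  1. ]
```

View pics/s5z.png

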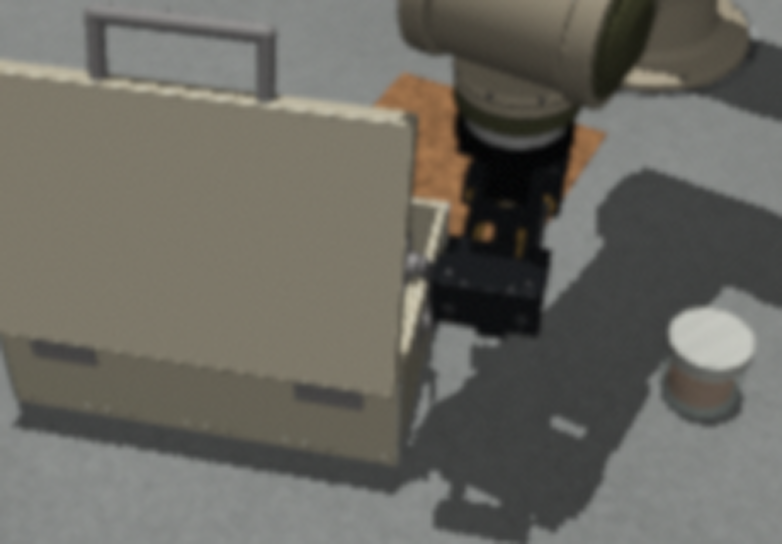

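The fingers are lowered around the peg with the lid still up. I'll close on the peg and press it back and down.

apply_moves([
  [0, 0, 0, 0, 0, 0, -0.5],
  [0, 0, 0, 0, 0, 0, -1],
  [0, 0, 0, 0, 0, 0, -1],
  [0, 0, 0, 0, 0, 0, -1],
  [0, 0, 0, 0, 0, 0, -1],
  [0, 0, 0, 0, 0, 0, -1],
], grip_force=15)

```text
t: 10.83
position: [560.0, 103.3, 112.4]
eef_rot: [0.587, 0.809, -0.0, -0.0]
wrist_force: [-2.2, -2.0, 0.5]
grip_width: 11.4
```

apply_moves([
  [0, 2, 1, 0, 0, 0, -1],
  [0, 2, 1, 0, 0, 0, -1],
  [0, 2, 1, 0, 0, 0, -1],
  [0, 2, 1, 0, 0, 0, -1],
  [0, 2, 1, 0, 0, 0, -1],
  [0, 0, 0, 0, 0, 0, -1],
])

```text
t: 11.33
position: [570.0, 106.6, 107.0]
eef_rot: [0.587, 0.809, 0.0, -0.0]
wrist_force: [-1.3, -0.1, -1.4]
grip_width: 11.3
```

```bash
python3 - <<'E'
from arc import *
plan(W(48,207,104),tool(90))
E
```

```text
t 11.33 F [-1.3 -0.1 -1.4] grip 11.3 q [-0.02  0.56  1.49  0.    1.09 -0.33]
chest pos [ 45.1 207.3 107. ]
rot(deg, tool) [ 0.  -0.  -0.1]  shift cur-frame [-0.3  2.9  3. ]  shift target-frame [-0.3  2.9  3. ]
```

apply_moves([
  [0, 1, 0.7, 0, 0, 0, -1],
  [0, 1, 0.7, 0, 0, 0, -1],
  [0, 1, 0.7, 0, 0, 0, -1],
  [0, 1, 0.6, 0, 0, 0, -1],
  [0, 0, 0, 0, 0, 0, -1],
])

```text
t: 11.75
position: [572.5, 107.4, 105.2]
eef_rot: [0.587, 0.809, -0.001, -0.001]
wrist_force: [-12.5, -5.5, 10.7]
grip_width: 11.2
```

```bash
python3 - <<'E'
from arc import *
plan(W(48,207,104),tool(90))
E
```

```text
t 11.75 F [-12.5  -5.5  10.7] grip 11.2 q [-0.02  0.57  1.48 -0.    1.1  -0.33]
chest pos [ 47.8 207.4 105.2]
rot(deg, tool) [-0.2 -0.  -0. ]  shift cur-frame [-0.4  0.2  1.2]  shift target-frame [-0.4  0.2  1.2]
```

At x≈48 the force rises to about 14 N along the push axis, so the knee is at its stop. I'll release and rise.

apply_moves([
  [0, 0, 0, 0, 0, 0, -0.6],
  [0, 0, 0, 0, 0, 0, -0.1],
  [0, 0, 0, 0, 0, 0, -0.1],
  [0, 0, -10, 0, 0, 0, -0.1],
  [0, 0, -20, 0, 0, 0, -0.1],
  [0, 0, -30, 0, 0, 0, -0.1],
  [0, 0, -35, 0, 0, 0, 0.4],
  [0, 0, -35, 0, 0, 0, 0.4],
])

```text
t: 12.42
position: [573.4, 107.9, 236.8]
eef_rot: [0.587, 0.809, 0.0, 0.0]
wrist_force: [0.8, -0.2, 0.3]
grip_width: 50.6
```

```bash
python3 - <<'E'
from arc import *
from bench import cams
J=np.array([462,329,0.])
f=load("top0.npz")
m=cv2.inRange(f["frame"][215:240,127:147],(105,)*3,(255,)*3);M=cv2.moments(m,True);c=np.array([M["m10"]/M["m00"]+127,M["m01"]/M["m00"]+215]);print("cap px",c,M["m00"],onplane(f,c,42))
plan(J+[0,0,150],tool(90))
s=cams.grab_frame("scene");P=cloud(s);q=np.stack([(P-C)@EX,(P-C)@EY,P[:,:,2]],-1)
cv2.imwrite("pics/s6z.png",cv2.resize(s["frame"][100:260,150:380,::-1],None,fx=3.4,fy=3.4,interpolation=2))
m=(q[...,1]>180)&(q[...,1]<218)&(abs(q[...,0])<100)&(q[...,2]>95)&(q[...,2]<150)
print(m.sum(),np.median(q[m],0))
E
```

```text
cap px [135.09944751 227.56906077] 181.0 [[460.55425518 331.53646617  42.        ]]
t 12.42 F [ 0.8 -0.2  0.3] grip 50.6 q [-0.01  0.44  1.32  0.    1.38 -0.33]
chest pos [ 48.7 207.5 236.8]
rot(deg, tool) [ 0.  -0.  -0.1]  shift cur-frame [244.8 -37.3  86.8]  shift target-frame [244.8 -37.1  86.8]
84 [ 53.43531294 198.85533553 123.16815821]
```

View pics/s6z.png

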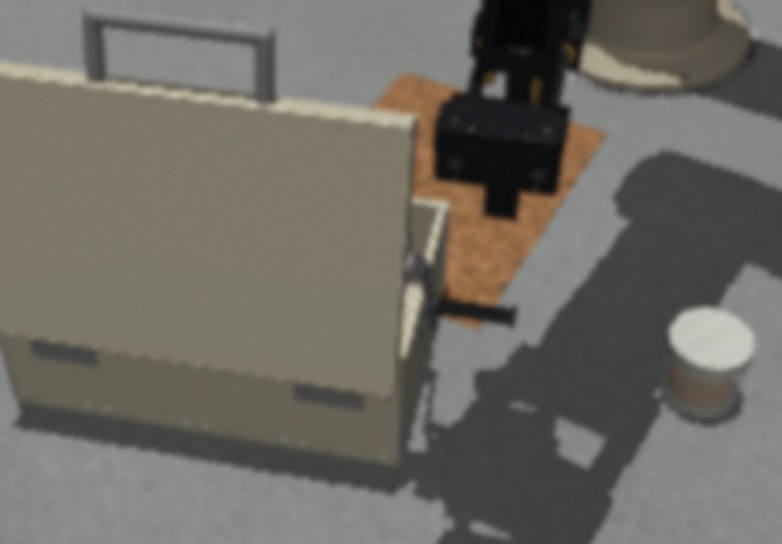

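The peg moved from (38.8,131.7) to (53.4,123.2) on the visible surface, a shift of 14.6 mm back and 8.5 mm down. That matches the locked position of about (48,119), and the lid is held. Next I'll refine the jar position.

```bash
python3 - <<'E'
from arc import *
for n in("top0","scene0"):
    f=load(n+".npz");P=cloud(f)
    m=((abs(P[...,2]-43)<7)&(np.hypot(P[...,0]-462,P[...,1]-329)<35)&(f["frame"].min(2)>(95 if n=="top0" else 130))).astype(np.uint8)
    cn=max(cv2.findContours(m,0,1)[0],key=cv2.contourArea)
    e=cv2.fitEllipse(cn);w=onplane(f,e[0],42)[0];print(n,e,w.round(1),"dia",(max(e[1])+1)*np.median(f["range_z"][m>0])/f["intrinsics"][0,0])
E
```

```text
top0 ((135.64573669433594, 227.24276733398438), (13.85274887084961, 14.50284481048584), 145.73020935058594) [461.5 330.   42. ] dia 45.3814012128036
scene0 ((394.0901184082031, 219.75906372070312), (11.748196601867676, 18.65172004699707), 109.30487823486328) [463.1 331.5  42. ] dia 48.52653859286287
```

```bash
python3 - <<'E'
from arc import *
plan(np.array([462,330.5,150]),tool(90))
E
```

```text
t 12.47 F [ 0.3 -0.5  6.4] grip 54.6 q [-0.01  0.44  1.31  0.    1.39 -0.33]
chest pos [ 50.9 206.8 244.5]
rot(deg, tool) [ 0.7  0.2 -0.1]  shift cur-frame [247.2 -40.   93.1]  shift target-frame [246.9 -38.7  94.5]
```

apply_moves([
  [30, -5, 5, 0, 0, 0, 0.7],
  [35, -5, 12, 0, 0, 0, 0.7],
  [35, -5, 12, 0, 0, 0, 0.7],
  [35, -5, 12, 0, 0, 0, 0.7],
  [35, -5, 12, 0, 0, 0, 0.7],
  [35, -5, 12, 0, 0, 0, 0.7],
  [30, -5, 12, 0, 0, 0, 0.7],
  [8, -4, 8, 0, 0, 0, 0.7],
])

```text
t: 13.13
position: [459.1, 329.9, 149.1]
eef_rot: [0.586, 0.81, 0.0, -0.0]
wrist_force: [0.2, 0.1, -0.8]
grip_width: 74.9
```

apply_moves([
  [0, 0, 0, 0, 0, 0, 0.7],
  [0, 0, 0, 0, 0, 0, 0.7],
])

```text
t: 13.3
position: [461.6, 326.2, 150.0]
eef_rot: [0.587, 0.809, 0.0, 0.0]
wrist_force: [-0.0, -0.4, 0.0]
grip_width: 75.1
```

```bash
python3 - <<'E'
from arc import *
plan(np.array([462,330.5,7]),tool(90))
E
```

```text
t 13.3 F [-0.  -0.4  0. ] grip 75.1 q [ 0.41  0.48  1.49 -0.    1.17  0.09]
chest pos [ 10.4 449.8 150. ]
rot(deg, tool) [ 0.  0. -0.]  shift cur-frame [  3.9   1.7 143. ]  shift target-frame [  3.9   1.7 143. ]
```

apply_moves([
  [4, 1.5, 15, 0, 0, 0, 0.7],
  [0, 0, 30, 0, 0, 0, 0.7],
  [0, 0, 30, 0, 0, 0, 0.7],
  [0, 0, 25, 0, 0, 0, 0.7],
  [0, 0, 20, 0, 0, 0, 0.7],
  [0, 0, 15, 0, 0, 0, 0.7],
  [0, 0, 8, 0, 0, 0, 0.7],
  [0, 0, 0, 0, 0, 0, 0.7],
])

```text
t: 13.97
position: [462.0, 329.6, 6.0]
eef_rot: [0.588, 0.809, -0.001, -0.0]
wrist_force: [0.4, 0.2, -0.1]
grip_width: 75.0
```

```bash
python3 - <<'E'
from arc import *
from bench import cams
plan(np.array([462,330.5,7]),tool(90))
s=cams.grab_frame("scene")
cv2.imwrite("pics/s7z.png",cv2.resize(s["frame"][120:280,300:480,::-1],None,fx=3.4,fy=3.4,interpolation=2))
E
```

```text
t 13.97 F [ 0.4  0.2 -0.1] grip 75.0 q [ 0.41  0.69  1.59 -0.    0.87  0.1 ]
chest pos [ 11.8 452.9   6. ]
rot(deg, tool) [-0.1  0.  -0.2]  shift cur-frame [ 0.8  0.3 -1. ]  shift target-frame [ 0.8  0.3 -1. ]
```

View pics/s7z.png

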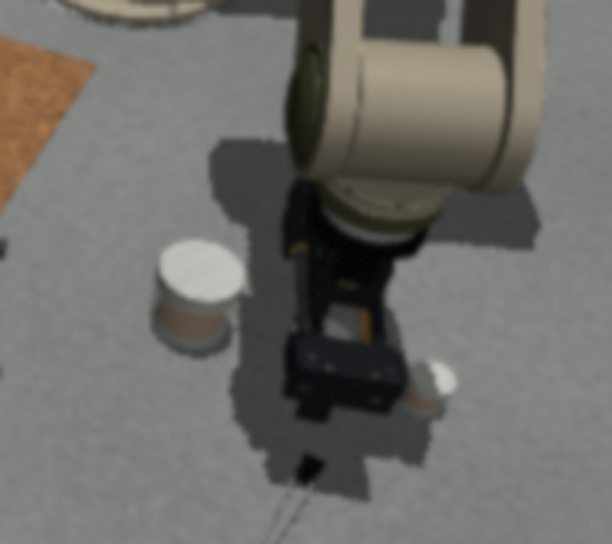

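The fingers straddle the middle jar, clear of its neighbours. I'll close on it.

apply_moves([
  [0, 0, 0, 0, 0, 0, 0.3],
  [0, 0, 0, 0, 0, 0, 0],
  [0, 0, 0, 0, 0, 0, -0.3],
  [0, 0, 0, 0, 0, 0, -0.3],
  [0, 0, 0, 0, 0, 0, -0.3],
  [0, 0, 0, 0, 0, 0, -0.3],
], grip_force=18)

```text
t: 14.52
position: [461.4, 331.0, 7.1]
eef_rot: [0.587, 0.809, 0.0, 0.0]
wrist_force: [-1.1, -0.7, 4.1]
grip_width: 43.5
```

apply_moves([
  [0, 0, -4, 0, 0, 0, -0.3],
  [0, 0, -10, 0, 0, 0, -0.3],
  [0, 0, -20, 0, 0, 0, -0.3],
  [0, 0, -30, 0, 0, 0, -0.3],
  [0, 0, -30, 0, 0, 0, -0.3],
  [0, 0, -35, 0, 0, 0, -0.3],
  [0, 0, -35, 0, 0, 0, -0.3],
  [0, 0, -20, 0, 0, 0, -0.3],
])

```text
t: 15.18
position: [461.9, 331.3, 195.5]
eef_rot: [0.587, 0.809, 0.002, 0.001]
wrist_force: [0.3, 0.7, -0.4]
grip_width: 43.6
```

```bash
python3 - <<'E'
from arc import *
from bench import cams
Rt=tool(90)*R.from_rotvec([0,0,np.pi/2]);print(Rt.apply([0,1,0]),EY)
plan(W(-38,0,230),Rt)
s=cams.grab_frame("scene")
cv2.imwrite("pics/s8z.png",cv2.resize(s["frame"][60:280,280:480,::-1],None,fx=2.6,fy=2.6,interpolation=2))
E
```

```text
[ 3.11008203e-01 -9.50407227e-01  3.08148791e-33] [-0.3110082   0.95040723  0.        ]
t 15.18 F [ 0.3  0.7 -0.4] grip 43.6 q [0.42 0.44 1.43 0.   1.26 0.1 ]
chest pos [ 12.3 454.5 195.5]
rot(deg, tool) [ 0.2 -0.3 89.9]  shift cur-frame [-454.6  -49.7  -35. ]  shift target-frame [-50.3 454.5 -34.5]
```

View pics/s8z.png

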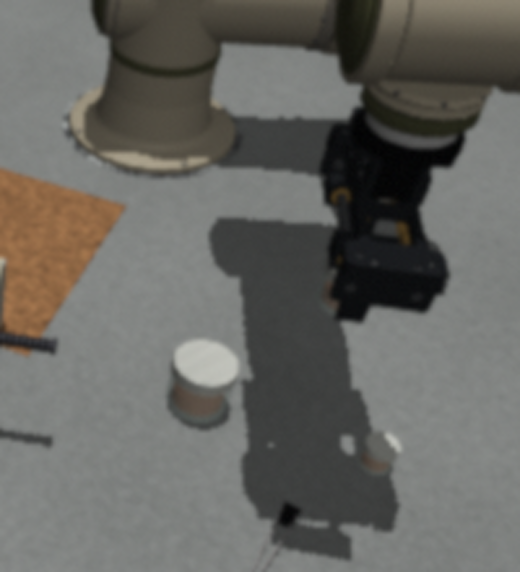

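The jar hangs upright in the gripper at about (335,290). I'll turn it and carry it over the chest.

apply_moves([
  [0, -6, -4, 0, 0, 6.9, -0.3],
  [0, -6, -4, 0, 0, 6.9, -0.3],
  [0, -6, -4, 0, 0, 6.9, -0.3],
  [0, -6, -4, 0, 0, 6.9, -0.3],
  [0, -6, -4, 0, 0, 6.9, -0.3],
  [0, -6, -4, 0, 0, 6.9, -0.3],
  [0, -6, -4, 0, 0, 6.9, -0.3],
])

```text
t: 15.82
position: [420.0, 332.7, 219.0]
eef_rot: [0.869, 0.496, -0.0, -0.0]
wrist_force: [-0.5, -0.1, -0.3]
grip_width: 43.4
```

apply_moves([
  [0, 0, -4, 0, 0, 6.9, -0.3],
  [0, 0, -4, 0, 0, 6.9, -0.3],
  [0, 0, -4, 0, 0, 6.9, -0.3],
  [0, 0, 0, 0, 0, 6.9, -0.3],
  [0, 0, 0, 0, 0, 6.9, -0.3],
  [0, 0, 0, 0, 0, 6.9, -0.3],
  [0, 0, 0, 0, 0, 0, -0.3],
])

```text
t: 16.4
position: [420.3, 332.7, 230.8]
eef_rot: [0.988, 0.157, -0.0, 0.0]
wrist_force: [-1.2, 1.0, -0.9]
grip_width: 43.7
```

```bash
python3 - <<'E'
from arc import *
Rt=tool(90)*R.from_rotvec([0,0,np.pi/2])
plan(W(-38,0,230),Rt)
E
```

```text
t 16.4 F [-1.2  1.  -0.9] grip 43.7 q [ 0.45  0.34  1.48 -0.    1.32  1.71]
chest pos [-26.8 468.8 230.8]
rot(deg, tool) [ 0.  0. -0.]  shift cur-frame [-11.1 468.8   0.8]  shift target-frame [-11.2 468.8   0.8]
```

apply_moves([
  [-4, 20, 0, 0, 0, 0, -0.3],
  [-4, 30, 0, 0, 0, 0, -0.3],
  [-3, 35, 0, 0, 0, 0, -0.3],
  [0, 35, 0, 0, 0, 0, -0.3],
  [0, 35, 0, 0, 0, 0, -0.3],
  [0, 35, 0, 0, 0, 0, -0.3],
  [0, 35, 0, 0, 0, 0, -0.3],
  [0, 35, 0, 0, 0, 0, -0.3],
])

```text
t: 17.07
position: [492.1, 80.9, 230.9]
eef_rot: [0.987, 0.162, 0.0, -0.0]
wrist_force: [1.0, 0.4, -0.0]
grip_width: 44.0
```

apply_moves([
  [0, 35, 0, 0, 0, 0, -0.3],
  [0, 35, 0, 0, 0, 0, -0.3],
  [0, 35, 0, 0, 0, 0, -0.3],
  [0, 35, 0, 0, 0, 0, -0.3],
  [0, 30, 0, 0, 0, 0, -0.3],
  [0, 25, 0, 0, 0, 0, -0.3],
  [0, 10, 0, 0, 0, 0, -0.3],
  [0, 0, 0, 0, 0, 0, -0.3],
])

```text
t: 17.73
position: [556.7, -113.5, 230.3]
eef_rot: [0.987, 0.16, -0.0, -0.0]
wrist_force: [-0.1, 1.4, -0.7]
grip_width: 43.6
```

```bash
python3 - <<'E'
from arc import *
from bench import cams
Rt=tool(90)*R.from_rotvec([0,0,np.pi/2])
plan(W(-38,0,13.5),Rt)
s=cams.grab_frame("scene")
cv2.imwrite("pics/s9.png",s["frame"][:,:,::-1])
E
```

```text
t 17.73 F [-0.1  1.4 -0.7] grip 43.6 q [-0.41  0.41  1.38 -0.    1.35  0.84]
chest pos [-36.    2.3 230.3]
rot(deg, tool) [-0.   0.   0.3]  shift cur-frame [ -1.9   2.4 216.8]  shift target-frame [ -2.    2.3 216.8]
```

View pics/s9.png

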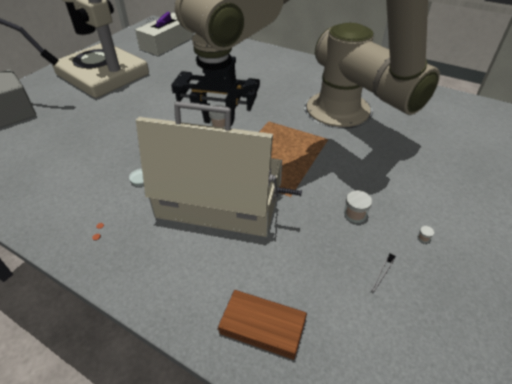

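The jar is over the open chest, behind the lid in this view at about (219,118). I'll descend.

apply_moves([
  [-4, 2, 10, 0, 0, 0, -0.3],
  [0, 0, 25, 0, 0, 0, -0.3],
  [0, 0, 30, 0, 0, 0, -0.3],
  [0, 0, 30, 0, 0, 0, -0.3],
  [0, 0, 25, 0, 0, 0, -0.3],
  [0, 0, 15, 0, 0, 0, -0.3],
  [0, 0, 0, 0, 0, 0, -0.3],
])

```text
t: 18.37
position: [551.6, -112.7, 92.9]
eef_rot: [0.987, 0.161, -0.002, -0.002]
wrist_force: [-0.6, 0.1, -0.9]
grip_width: 43.6
```

```bash
python3 - <<'E'
from arc import *
from bench import cams
Rt=tool(90)*R.from_rotvec([0,0,np.pi/2])
plan(W(-40,0,13.5),Rt)
s=cams.grab_frame("top")
cv2.imwrite("pics/t9z.png",cv2.resize(s["frame"][110:260,190:370,::-1],None,fx=4,fy=4,interpolation=2))
E
```

```text
t 18.37 F [-0.6  0.1 -0.9] grip 43.6 q [-0.41  0.55  1.55  0.    1.05  0.84]
chest pos [-40.5   4.6  92.9]
rot(deg, tool) [-0.2  0.2  0.4]  shift cur-frame [ 0.8  5.  79.4]  shift target-frame [ 0.5  4.6 79.4]
```

View pics/t9z.png

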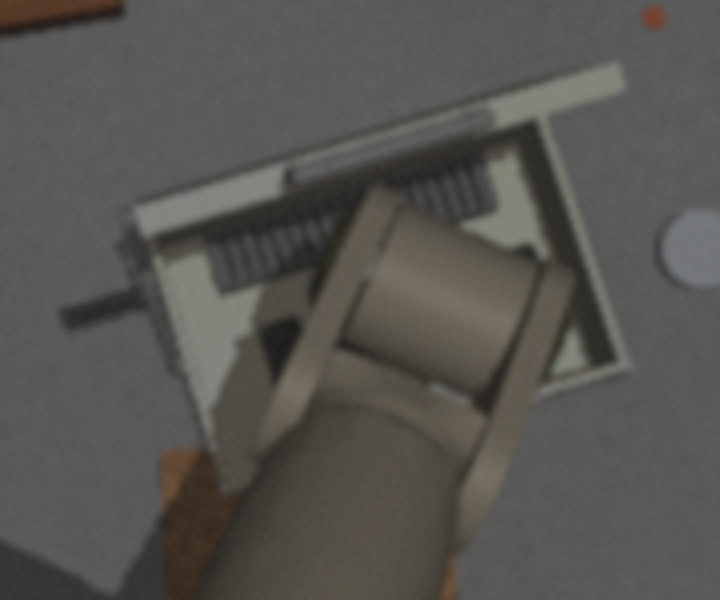

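The wrist is over the free floor, clear of the handle, which is at about (390,150). I'll lower the rest of the way.

apply_moves([
  [0, 4, 15, 0, 0, 0, -0.3],
  [0, 0, 20, 0, 0, 0, -0.3],
  [0, 0, 20, 0, 0, 0, -0.3],
  [0, 0, 12, 0, 0, 0, -0.3],
  [0, 0, 6, 0, 0, 0, -0.3],
  [0, 0, 3, 0, 0, 0, -0.3],
  [0, 0, 0, 0, 0, 0, -0.3],
])

```text
t: 19.0
position: [555.0, -118.8, 20.3]
eef_rot: [0.987, 0.16, 0.0, 0.0]
wrist_force: [-0.1, -0.2, -1.1]
grip_width: 43.3
```

```bash
python3 - <<'E'
from arc import *
Rt=tool(90)*R.from_rotvec([0,0,np.pi/2])
plan(W(-40,0,13.5),Rt)
E
```

```text
t 19.0 F [-0.1 -0.2 -1.1] grip 43.3 q [-0.42  0.66  1.59  0.    0.89  0.83]
chest pos [-39.2  -2.2  20.3]
rot(deg, tool) [ 0.  -0.   0.3]  shift cur-frame [-0.8 -2.2  6.8]  shift target-frame [-0.8 -2.2  6.8]
```

apply_moves([
  [0, 0, 2, 0, 0, 0, -0.3],
  [0, 0, 2, 0, 0, 0, -0.3],
  [0, 0, 1, 0, 0, 0, -0.3],
  [0, 0, 1, 0, 0, 0, -0.3],
  [0, 0, 0, 0, 0, 0, -0.3],
])

```text
t: 19.42
position: [554.7, -118.9, 13.6]
eef_rot: [0.987, 0.16, -0.0, -0.0]
wrist_force: [0.3, 0.1, -0.5]
grip_width: 43.4
```

apply_moves([
  [0, 0, 0.5, 0, 0, 0, -0.3],
  [0, 0, 0.5, 0, 0, 0, -0.3],
  [0, 0, 0.5, 0, 0, 0, -0.3],
  [0, 0, 0, 0, 0, 0, -0.3],
])

```text
t: 19.75
position: [554.8, -119.0, 13.1]
eef_rot: [0.987, 0.16, 0.0, 0.0]
wrist_force: [-3.8, 0.6, 8.6]
grip_width: 43.5
```

The jar has made contact at TCP z≈13.1, as predicted, with +8.6 N. I'll release it.

apply_moves([
  [0, 0, 0, 0, 0, 0, 0.1],
  [0, 0, 0, 0, 0, 0, 0.3],
  [0, 0, 0, 0, 0, 0, 0.5],
  [0, 0, 0, 0, 0, 0, 0.5],
  [0, 0, -6, 0, 0, 0, 0.5],
  [0, 0, -15, 0, 0, 0, 0.5],
  [0, 0, -25, 0, 0, 0, 0.5],
  [0, 0, -30, 0, 0, 0, 0.5],
])

```text
t: 20.42
position: [553.9, -118.6, 88.2]
eef_rot: [0.987, 0.159, -0.001, -0.001]
wrist_force: [-0.2, -0.2, -0.8]
grip_width: 66.1
```

apply_moves([
  [0, 0, -30, 0, 0, 0, 0.5],
  [0, 0, -30, 0, 0, 0, 0.5],
  [-4, 0, -30, 0, 0, 0, 0.5],
  [-10, 0, -30, 0, 0, 0, 0.5],
  [-20, 0, -20, 0, 0, 0, 0],
  [-35, 0, 0, 0, 0, 0, -0.1],
  [-35, 0, 0, 0, 0, 0, -0.1],
  [-35, 0, 0, 0, 0, 0, -0.1],
])

```text
t: 21.08
position: [421.3, -162.7, 228.6]
eef_rot: [0.987, 0.16, 0.0, 0.0]
wrist_force: [-0.4, -1.4, -0.2]
grip_width: 41.6
```

```bash
python3 - <<'E'
from arc import *
from bench import cams
s=cams.grab_frame("top");np.savez("t10.npz",**s)
cv2.imwrite("pics/t10z.png",cv2.resize(s["frame"][110:260,190:370,::-1],None,fx=4,fy=4,interpolation=2))
plan(W(48,207,220),tool(90))
E
```

```text
t 21.13 F [ 1.4 -0.8  0.8] grip 39.7 q [-0.64  0.15  1.73 -0.    1.26  0.62]
chest pos [-184.    -1.9  228.3]
rot(deg, tool) [ -0.1   0.1 -89.8]  shift cur-frame [ 232.8 -208.1    7.8]  shift target-frame [208.9 232.    8.3]
```

View pics/t10z.png

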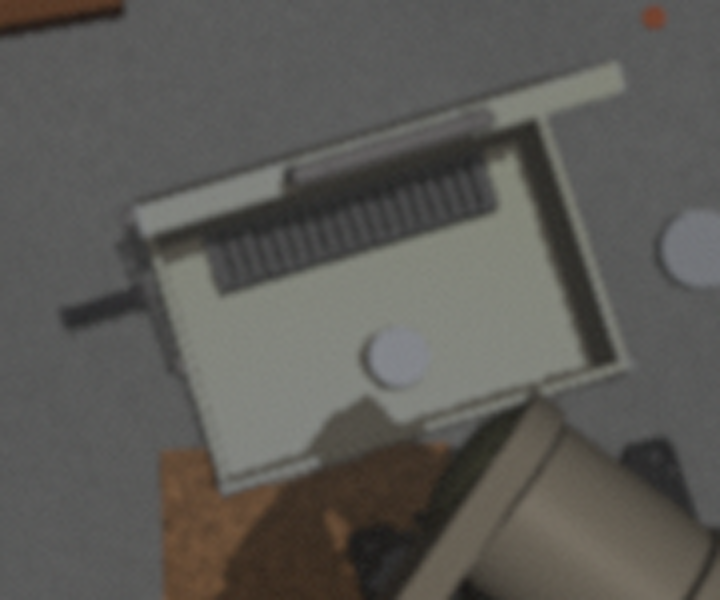

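The jar stands upright on the chest floor at (397,357) in the crop, and the lid is propped. Next I'll go to the peg.

apply_moves([
  [0, -15, 0, 0, 0, -6.9, -0.1],
  [0, -15, 0, 0, 0, -6.9, -0.1],
  [0, -15, 0, 0, 0, -6.9, -0.1],
  [0, -15, 0, 0, 0, -6.9, -0.1],
  [0, 0, 0, 0, 0, -6.9, -0.1],
  [0, 0, 0, 0, 0, -6.9, -0.1],
  [0, 0, 0, 0, 0, -6.9, -0.1],
  [0, 0, 0, 0, 0, -6.9, -0.1],
])

```text
t: 21.8
position: [394.2, -110.4, 228.6]
eef_rot: [0.799, 0.601, 0.0, 0.0]
wrist_force: [1.1, 0.8, 0.8]
grip_width: 39.7
```

apply_moves([
  [0, 0, 0, 0, 0, -6.9, -0.1],
  [0, 0, 0, 0, 0, -6.9, -0.1],
  [0, 0, 0, 0, 0, -6.9, -0.1],
  [0, 0, 0, 0, 0, -6.9, -0.1],
  [0, 0, 0, 0, 0, -6.9, -0.1],
  [0, 0, 0, 0, 0, 0, -0.1],
])

```text
t: 22.3
position: [394.2, -110.5, 228.5]
eef_rot: [0.586, 0.811, 0.0, 0.0]
wrist_force: [-0.1, -0.7, 0.4]
grip_width: 39.8
```

```bash
python3 - <<'E'
from arc import *
plan(W(48,207,220),tool(90))
f=load("t10.npz");P=cloud(f);q=np.stack([(P-C)@EX,(P-C)@EY,P[:,:,2]],-1)
m=(q[...,1]>180)&(q[...,1]<218)&(abs(q[...,0])<100)&(q[...,2]>95)&(q[...,2]<150)
print(m.sum(),np.median(q[m],0))
E
```

```text
t 22.3 F [-0.1 -0.7  0.4] grip 39.8 q [-0.56  0.06  1.83 -0.    1.25 -0.88]
chest pos [-189.5   55.7  228.5]
rot(deg, tool) [0.  0.  0.2]  shift cur-frame [150.6 238.    8.5]  shift target-frame [151.3 237.5   8.5]
63 [ 47.54010397 200.06350677 122.81728127]
```

apply_moves([
  [30, 15, 0, 0, 0, 0, -0.1],
  [30, 25, 0, 0, 0, 0, -0.1],
  [30, 25, 0, 0, 0, 0, -0.1],
  [30, 25, 0, 0, 0, 0, -0.1],
  [30, 25, 0, 0, 0, 0, -0.1],
  [0, 35, 0, 0, 0, 0, -0.1],
  [0, 35, 0, 0, 0, 0, -0.1],
  [0, 30, 0, 0, 0, 0, -0.1],
])

```text
t: 22.97
position: [553.6, 100.2, 228.3]
eef_rot: [0.589, 0.808, 0.0, 0.0]
wrist_force: [-0.2, -0.2, -0.6]
grip_width: 39.7
```

apply_moves([
  [1, 23, 0, 0, 0, 0, -0.1],
  [0, 0, 20, 0, 0, 0, -0.1],
  [0, 0, 20, 0, 0, 0, -0.1],
  [0, 0, 0, 0, 0, 0, -0.1],
])

```text
t: 23.3
position: [572.2, 106.9, 184.5]
eef_rot: [0.589, 0.808, -0.002, -0.003]
wrist_force: [-0.5, 0.2, 0.1]
grip_width: 40.1
```

```bash
python3 - <<'E'
from arc import *
plan(W(48,207,104),tool(90))
E
```

```text
t 23.3 F [-0.5  0.2  0.1] grip 40.1 q [-0.02  0.49  1.39 -0.    1.27 -0.33]
chest pos [ 47.4 207.  184.5]
rot(deg, tool) [-0.4 -0.1 -0.3]  shift cur-frame [-0.1  1.1 80.5]  shift target-frame [ 0.   0.6 80.5]
```

apply_moves([
  [0, 0.5, 20, 0, 0, 0, -0.1],
  [0, 0, 25, 0, 0, 0, -0.1],
  [0, 0, 20, 0, 0, 0, -0.1],
  [0, 0, 12, 0, 0, 0, -0.1],
  [0, 0, 5, 0, 0, 0, -0.1],
  [0, 0, 0, 0, 0, 0, -0.1],
])

```text
t: 23.8
position: [574.0, 106.9, 106.3]
eef_rot: [0.588, 0.809, -0.0, -0.0]
wrist_force: [-0.8, -0.9, -0.5]
grip_width: 39.7
```

apply_moves([
  [0, 0, 0, 0, 0, 0, -0.6],
  [0, 0, 0, 0, 0, 0, -1],
  [0, 0, 0, 0, 0, 0, -1],
  [0, 0, 0, 0, 0, 0, -1],
  [0, 0, 0, 0, 0, 0, -1],
  [0, 0, 0, 0, 0, 0, -1],
], grip_force=15)

```text
t: 24.3
position: [572.8, 106.4, 106.7]
eef_rot: [0.587, 0.809, -0.002, -0.001]
wrist_force: [-10.1, -4.4, 7.1]
grip_width: 11.1
```

```bash
python3 - <<'E'
from arc import *
plan(W(48,207,104),tool(90))
# peg on circle about pivot (0,55): lid-side consistent knee 2.35 -> a?
for a in (1.30,1.31,1.32,1.325,1.33,1.335,1.34,1.35,1.355): print(a,linkage(a))
E
```

```text
t 24.3 F [-10.1  -4.4   7.1] grip 11.1 q [-0.02  0.57  1.48 -0.    1.1  -0.33]
chest pos [ 47.7 206.3 106.7]
rot(deg, tool) [-0.2  0.  -0. ]  shift cur-frame [0.7 0.3 2.7]  shift target-frame [0.7 0.3 2.7]
1.3 (array([ 26.97794218, 130.31394715]), np.float64(2.169816947412317))
1.31 (array([ 28.93149996, 129.58530894]), np.float64(2.2124414631158364))
1.32 (array([ 31.05677215, 128.72568686]), np.float64(2.260250275493002))
1.325 (array([ 32.20937742, 128.22947498]), np.float64(2.2868677601277225))
1.33 (array([ 33.44542142, 127.67326734]), np.float64(2.3159978737111904))
1.335 (array([ 34.79589716, 127.03641816]), np.float64(2.348569155230224))
1.34 (array([ 36.31722618, 126.28154798]), np.float64(2.3862699290901506))
1.35 (array([ 40.7190847 , 123.86186275]), np.float64(2.5023486060982534))
1.355 (array([ 43.72675963, 122.10490354]), np.float64(2.584592653589793))
```

apply_moves([
  [0, -2, -1.3, 0, 0, 0, -1],
  [0, -2, -1.3, 0, 0, 0, -1],
  [0, -2, -1.2, 0, 0, 0, -1],
  [0, -2, -1.2, 0, 0, 0, -1],
  [0, -2, -1, 0, 0, 0, -1],
  [0, -2, -1, 0, 0, 0, -1],
  [0, -2, -1, 0, 0, 0, -1],
  [0, 0, 0, 0, 0, 0, -1],
])

```text
t: 24.97
position: [561.1, 102.6, 115.0]
eef_rot: [0.587, 0.809, 0.001, 0.001]
wrist_force: [2.0, 0.3, 3.3]
grip_width: 11.4
```

```bash
python3 - <<'E'
from arc import *
plan(W(33,207,114),tool(90))
E
```

```text
t 24.97 F [2.  0.3 3.3] grip 11.4 q [-0.02  0.53  1.52  0.    1.09 -0.34]
chest pos [ 35.4 206.3 115. ]
rot(deg, tool) [ 0.1  0.  -0.1]  shift cur-frame [ 0.7 -2.4  1. ]  shift target-frame [ 0.7 -2.4  1. ]
```

apply_moves([
  [0, -1.5, -0.5, 0, 0, 0, -1],
  [0, -1.5, -0.5, 0, 0, 0, -1],
  [0, 0, 0, 0, 0, 0, -1],
  [0, 0, 0, 0, 0, 0, -0.6],
  [0, 0, 0, 0, 0, 0, -0.1],
  [0, 0, 0, 0, 0, 0, -0.1],
])

```text
t: 25.47
position: [557.3, 101.6, 114.7]
eef_rot: [0.587, 0.809, -0.001, -0.001]
wrist_force: [0.4, 0.0, -0.9]
grip_width: 29.1
```

apply_moves([
  [0, 0, -10, 0, 0, 0, -0.1],
  [0, 0, -20, 0, 0, 0, -0.1],
  [0, 0, -30, 0, 0, 0, -0.1],
  [0, 0, -35, 0, 0, 0, -0.2],
  [0, 0, -38, 0, 0, 0, -0.3],
  [0, 0, -38, 0, 0, 0, -0.4],
  [0, 0, -38, 0, 0, 0, -0.4],
  [0, 0, -38, 0, 0, 0, -0.4],
])

```text
t: 26.13
position: [557.1, 101.7, 364.8]
eef_rot: [0.587, 0.809, -0.0, 0.0]
wrist_force: [0.7, -0.9, -1.1]
grip_width: 26.3
```

```bash
python3 - <<'E'
from arc import *
from bench import cams
s=cams.grab_frame("scene");P=cloud(s);q=np.stack([(P-C)@EX,(P-C)@EY,P[:,:,2]],-1)
cv2.imwrite("pics/s11z.png",cv2.resize(s["frame"][60:260,120:380,::-1],None,fx=3,fy=3,interpolation=2))
m=(q[...,1]>180)&(q[...,1]<218)&(abs(q[...,0])<100)&(q[...,2]>95)&(q[...,2]<160)
print("peg",m.sum(),np.median(q[m],0))
m=(abs(q[...,1])<45)&(q[...,2]>310)&(q[...,2]<350)&(abs(q[...,0])<120)
print("bar",m.sum(),np.median(q[m],0))
plan(bar(1.32)+tool(80).apply([0,0,-70]),tool(80))
E
```

```text
peg 84 [ 38.88726272 199.29450316 131.75296024]
bar 248 [ 55.90750653   0.79998612 330.06444362]
t 26.18 F [0.4 0.4 6.8] grip 26.8 q [-0.03  0.36  1.1  -0.    1.68 -0.34]
chest pos [ 32.4 206.3 372.6]
rot(deg, tool) [-9.4  0.2 -0. ]  shift cur-frame [-206.4    4.6  -22.2]  shift target-frame [-206.3    8.1  -22. ]
```

View pics/s11z.png

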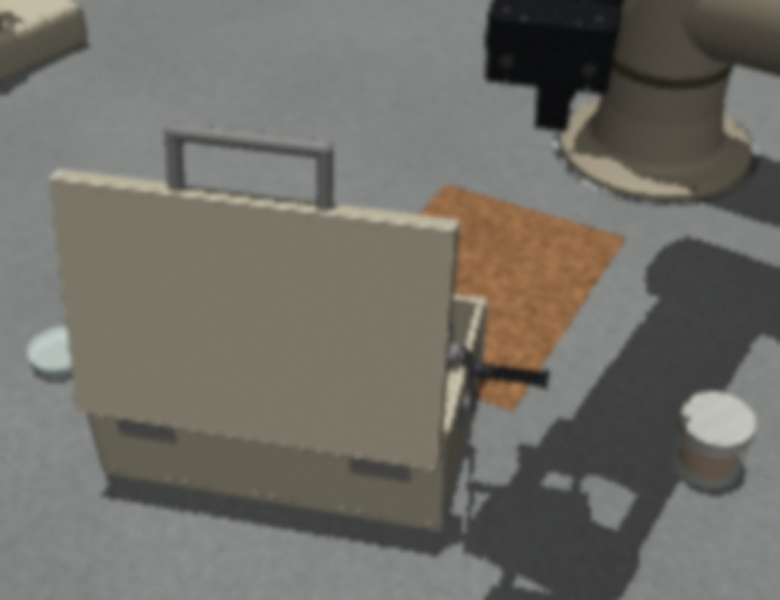

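The peg is back where it was before locking, so the stay is broken, and the lid is still up by friction. Back to the handle.

apply_moves([
  [-20, 0, -15, 0, 0, 0, -0.4],
  [-35, 0, -7, 0, 0, 0, -0.4],
  [-35, 0, 0, 0, 0, 0, -0.4],
  [-35, 0, 0, 0, 0, 0, -0.4],
  [-35, 0, 0, -3.3, 0, 0, -0.4],
  [-28, 0, 0, -3.3, 0, 0, -0.4],
  [-15, 0, 0, -3.4, 0, 0, -0.4],
  [0, 0, 0, 0, 0, 0, -0.4],
])

```text
t: 26.85
position: [620.3, -94.6, 383.9]
eef_rot: [0.587, 0.805, 0.071, 0.052]
wrist_force: [0.6, 0.0, 0.4]
grip_width: 26.5
```

```bash
python3 - <<'E'
from arc import *
plan(bar(1.323)+tool(80).apply([0,0,14]),tool(80))
E
```

```text
t 26.85 F [0.6 0.  0.4] grip 26.5 q [-0.38  0.42  0.99  0.11  1.6  -0.68]
chest pos [ 30.4   0.5 383.9]
rot(deg, tool) [ 0.1  0.  -0.3]  shift cur-frame [-0.4  8.7 73.5]  shift target-frame [-0.5  8.8 73.5]
```

apply_moves([
  [0, 9, 0, 0, 0, 0, -0.4],
  [0, 0, 20, 0, 0, 0, -0.4],
  [0, 0, 20, 0, 0, 0, -0.4],
  [0, 0, 15, 0, 0, 0, -0.4],
  [0, 0, 12, 0, 0, 0, -0.4],
  [0, 0, 6, 0, 0, 0, -0.4],
  [0, 0, 0, 0, 0, 0, -0.4],
])

```text
t: 27.43
position: [641.0, -83.7, 312.8]
eef_rot: [0.585, 0.807, 0.07, 0.05]
wrist_force: [0.4, 0.2, -0.3]
grip_width: 26.3
```

```bash
python3 - <<'E'
from arc import *
plan(bar(1.323)+tool(80).apply([0,0,14]),tool(80))
E
```

```text
t 27.43 F [ 0.4  0.2 -0.3] grip 26.3 q [-0.35  0.47  1.09  0.11  1.45 -0.67]
chest pos [ 53.4   4.4 312.8]
rot(deg, tool) [-0.2 -0.1 -0. ]  shift cur-frame [-4.4 -1.6 -0.6]  shift target-frame [-4.4 -1.6 -0.5]
```

apply_moves([
  [-4, -1.5, 0, 0, 0, 0, -0.4],
  [0, 0, 0, 0, 0, 0, -0.7],
  [0, 0, 0, 0, 0, 0, -1],
  [0, 0, 0, 0, 0, 0, -1],
  [0, 0, 0, 0, 0, 0, -1],
  [0, 0, 0, 0, 0, 0, -1],
], grip_force=25)

```text
t: 27.93
position: [641.3, -89.1, 314.4]
eef_rot: [0.585, 0.806, 0.071, 0.052]
wrist_force: [-0.6, -0.9, 3.5]
grip_width: 11.5
```

```bash
python3 - <<'E'
from arc import *
plan(bar(1.323)+tool(80).apply([0,0,14]),tool(80))
arc(1.323,0,80,45,38)
E
```

```text
t 27.93 F [-0.6 -0.9  3.5] grip 11.5 q [-0.36  0.47  1.09  0.11  1.45 -0.68]
chest pos [ 52.1  -0.8 314.4]
rot(deg, tool) [ 0.1  0.1 -0.1]  shift cur-frame [ 0.8 -0.5  1.3]  shift target-frame [ 0.8 -0.5  1.3]
t 27.93 F [-0.6 -0.9  3.5] grip 11.5 q [-0.36  0.47  1.09  0.11  1.45 -0.68] chest [ 52.1  -0.8 314.4]
off [ 0.5 -0.7  1.4]
1.288 [0.0, -8.0, 0.5, -0.92, 0, 0, -1]
1.253 [0.0, -8.5, 0.5, -0.92, 0, 0, -1]
1.219 [-0.0, -8.0, 1.0, -0.92, 0, 0, -1]
1.184 [0.0, -8.0, 0.5, -0.92, 0, 0, -1]
1.149 [-0.0, -8.5, 1.5, -0.92, 0, 0, -1]
1.114 [-0.0, -8.0, 1.0, -0.92, 0, 0, -1]
1.079 [-0.0, -8.0, 1.5, -0.92, 0, 0, -1]
1.044 [0.0, -8.0, 1.5, -0.92, 0, 0, -1]
1.01 [0.0, -8.0, 1.5, -0.92, 0, 0, -1]
0.975 [0.0, -8.0, 2.0, -0.92, 0, 0, -1]
0.94 [0.0, -8.0, 2.0, -0.92, 0, 0, -1]
0.905 [-0.0, -8.0, 2.0, -0.92, 0, 0, -1]
0.87 [-0.0, -8.0, 2.5, -0.92, 0, 0, -1]
0.836 [0.0, -7.5, 2.5, -0.92, 0, 0, -1]
0.801 [0.0, -8.0, 2.5, -0.92, 0, 0, -1]
0.766 [-0.0, -8.0, 3.0, -0.92, 0, 0, -1]
0.731 [-0.0, -7.5, 3.0, -0.92, 0, 0, -1]
0.696 [-0.0, -7.5, 3.0, -0.92, 0, 0, -1]
0.661 [-0.0, -7.5, 3.0, -0.92, 0, 0, -1]
0.627 [-0.0, -7.5, 3.5, -0.92, 0, 0, -1]
0.592 [-0.0, -7.5, 3.5, -0.92, 0, 0, -1]
0.557 [-0.0, -7.5, 3.5, -0.92, 0, 0, -1]
0.522 [-0.0, -7.5, 4.0, -0.92, 0, 0, -1]
0.487 [-0.0, -7.0, 4.0, -0.92, 0, 0, -1]
0.453 [-0.0, -7.0, 4.0, -0.92, 0, 0, -1]
0.418 [-0.0, -7.0, 4.0, -0.92, 0, 0, -1]
0.383 [-0.0, -7.0, 4.5, -0.92, 0, 0, -1]
0.348 [-0.0, -7.0, 4.5, -0.92, 0, 0, -1]
0.313 [-0.0, -7.0, 4.5, -0.92, 0, 0, -1]
0.279 [-0.0, -6.5, 4.5, -0.92, 0, 0, -1]
0.244 [-0.0, -7.0, 5.0, -0.92, 0, 0, -1]
0.209 [0.0, -6.5, 5.0, -0.92, 0, 0, -1]
0.174 [0.0, -6.5, 5.0, -0.92, 0, 0, -1]
0.139 [0.0, -6.5, 5.5, -0.92, 0, 0, -1]
0.104 [0.0, -6.0, 5.5, -0.92, 0, 0, -1]
0.07 [0.0, -6.0, 5.5, -0.92, 0, 0, -1]
0.035 [0.0, -6.5, 5.5, -0.92, 0, 0, -1]
0.0 [0.0, -6.0, 5.5, -0.92, 0, 0, -1]
```

apply_moves([
  [0, -4, 0.3, 0, 0, 0, -1],
  [0, -8, 0.5, -0.9, 0, 0, -1],
  [0, -8, 0.5, -0.9, 0, 0, -1],
  [0, -8, 1, -0.9, 0, 0, -1],
  [0, -8.5, 1, -0.9, 0, 0, -1],
  [0, -8, 1, -0.9, 0, 0, -1],
  [0, -8, 1.5, -0.9, 0, 0, -1],
  [0, -8, 1.5, -0.9, 0, 0, -1],
])

```text
t: 28.6
position: [586.4, -107.1, 293.5]
eef_rot: [0.581, 0.801, 0.115, 0.084]
wrist_force: [1.8, -2.8, -0.5]
grip_width: 11.0
```

```bash
cat >st.py <<'E'
from arc import *
o,p,r=cur();tz=r.apply([0,0,1])
b=p-14*tz;c=toch(b)-[100,0,90];print("t",o["t"],"F",o["wrist_force"].round(1),"grip",o["grip_width"].round(1),"a",(np.arctan2(c[2],-c[0])-np.arctan2(9,242)).round(3),"rad(242.2)",np.hypot(c[0],c[2]).round(1),"y",c[1].round(1),"pitch",np.degrees(np.arcsin(-tz[2])).round(1),o["qpos"].round(2))
E
python3 st.py
```

```text
Traceback (most recent call last):
  File "st.py", line 3, in <module>
    b=p-14*tz;c=toch(b)-[100,0,90];print("t",o["t"],"F",o["wrist_force"].round(1),"grip",o["grip_width"].round(1),"a",(np.arctan2(c[2],-c[0])-np.arctan2(9,242)).round(3),"rad(242.2)",np.hypot(c[0],c[2]).round(1),"y",c[1].round(1),"pitch",np.degrees(np.arcsin(-tz[2])).round(1),o["qpos"].round(2))
                                                                                         ^^^^^^^^^^^^^^^^^^^^^
AttributeError: 'float' object has no attribute 'round'
```

```bash
sed -i 's/o\["grip_width"\].round(1)/round(o["grip_width"],1)/' st.py; python3 st.py
```

```text
t 28.6 F [ 1.8 -2.8 -0.5] grip 11.0 a 1.066 rad(242.2) 243.1 y -0.8 pitch 73.6 [-0.46  0.31  1.39  0.21  1.24 -0.82]
```

Tracking well. I'll continue lowering.

apply_moves([
  [0, -8, 2, -0.9, 0, 0, -1],
  [0, -8, 1.5, -0.9, 0, 0, -1],
  [0, -8, 2, -0.9, 0, 0, -1],
  [0, -8, 2, -0.9, 0, 0, -1],
  [0, -8, 2, -0.9, 0, 0, -1],
  [0, -8, 2.5, -0.9, 0, 0, -1],
  [0, -7.5, 2.5, -0.9, 0, 0, -1],
  [0, -8, 2.5, -0.9, 0, 0, -1],
])

```text
t: 29.27
position: [535.0, -124.0, 255.9]
eef_rot: [0.575, 0.792, 0.165, 0.12]
wrist_force: [5.4, -3.0, -5.5]
grip_width: 11.2
```

```bash
python3 st.py
```

```text
t 29.2667 F [ 5.4 -3.  -5.5] grip 11.2 a 0.787 rad(242.2) 243.6 y -0.9 pitch 66.4 [-0.59  0.19  1.67  0.37  1.05 -1.05]
```

apply_moves([
  [0, -8, 3, -0.9, 0, 0, -1],
  [0, -7.5, 3, -0.9, 0, 0, -1],
  [0, -7.5, 3, -0.9, 0, 0, -1],
  [0, -7.5, 3, -0.9, 0, 0, -1],
  [0, -7.5, 3.5, -0.9, 0, 0, -1],
  [0, -7.5, 3.5, -0.9, 0, 0, -1],
  [0, -7.5, 3.5, -0.9, 0, 0, -1],
  [0, 0, 0, 0, 0, 0, -1],
])

```text
t: 29.93
position: [499.0, -135.9, 211.0]
eef_rot: [0.569, 0.781, 0.208, 0.151]
wrist_force: [12.1, -3.4, -12.1]
grip_width: 10.9
```

```bash
python3 st.py
```

```text
t 29.9333 F [ 12.1  -3.4 -12.1] grip 10.9 a 0.539 rad(242.2) 244.3 y -1.0 pitch 60.2 [-0.71  0.14  1.88  0.57  0.91 -1.33]
```

```bash
python3 - <<'E'
from arc import *
o,p,r=cur()
Rc=tool(60.2);Pc=p
for i in range(1,17):
    a=.539*(1-i/16);pp=60.2-i*.9
    off=(p-(bar(.539)+14*tool(60.2).apply([0,0,1])))*max(0,1-i/4)
    T=bar(a)+14*tool(pp).apply([0,0,1])+off
    d=np.round(Rc.inv().apply(T-Pc)*2)/2;print(round(a,3),d);Pc=Pc+Rc.apply(d);Rc=tool(pp)
E
```

```text
0.505 [ 0.5 -7.   4.5]
0.472 [ 0.  -6.5  4.5]
0.438 [ 0.5 -6.5  4.5]
0.404 [ 0.  -6.5  4.5]
0.371 [ 0.  -7.   4.5]
0.337 [ 0.  -6.5  4.5]
0.303 [ 0.  -6.5  4.5]
0.27 [ 0.  -6.5  4.5]
0.236 [ 0. -6.  5.]
0.202 [ 0.  -6.5  5. ]
0.168 [ 0. -6.  5.]
0.135 [ 0.  -6.   5.5]
0.101 [ 0. -6.  5.]
0.067 [ 0.  -6.   5.5]
0.034 [ 0.  -6.   5.5]
0.0 [ 0.  -5.5  5.5]
```

apply_moves([
  [0.5, -7, 4.5, -0.9, 0, 0, -1],
  [0, -6.5, 4.5, -0.9, 0, 0, -1],
  [0.5, -6.5, 4.5, -0.9, 0, 0, -1],
  [0, -6.5, 4.5, -0.9, 0, 0, -1],
  [0, -7, 4.5, -0.9, 0, 0, -1],
  [0, -6.5, 4.5, -0.9, 0, 0, -1],
  [0, -6.5, 4.5, -0.9, 0, 0, -1],
])

```text
t: 30.52
position: [477.3, -143.0, 160.9]
eef_rot: [0.559, 0.769, 0.249, 0.184]
wrist_force: [-9.4, -8.8, 1.7]
grip_width: 11.0
```

```bash
python3 st.py
```

```text
t 30.5167 F [-9.4 -8.8  1.7] grip 11.0 a 0.308 rad(242.2) 243.2 y -0.9 pitch 54.0 [-0.81  0.17  2.05  0.83  0.8  -1.68]
```

apply_moves([
  [0, -6.5, 4.5, -0.9, 0, 0, -1],
  [0, -6, 5, -0.9, 0, 0, -1],
  [0, -6.5, 5, -0.9, 0, 0, -1],
  [0, -6, 5, -0.9, 0, 0, -1],
  [0, -6, 5, -0.9, 0, 0, -1],
  [0, -5, 4.5, -0.9, 0, 0, -1],
  [0, 0, 0, 0, 0, 0, -1],
])

```text
t: 31.1
position: [467.5, -146.1, 114.9]
eef_rot: [0.551, 0.756, 0.285, 0.209]
wrist_force: [-5.4, -9.1, -1.6]
grip_width: 10.9
```

```bash
python3 st.py
python3 - <<'E'
from arc import *
plan(bar(0)+tool(46).apply([0,0,14]),tool(46))
E
```

```text
t 31.1 F [-5.4 -9.1 -1.6] grip 10.9 a 0.109 rad(242.2) 242.7 y -0.9 pitch 48.6 [-0.88  0.27  2.15  1.1   0.76 -2.04]
t 31.1 F [-5.4 -9.1 -1.6] grip 10.9 q [-0.88  0.27  2.15  1.1   0.76 -2.04]
chest pos [-130.8   -0.9  114.9]
rot(deg, tool) [-2.6  0.3 -0.2]  shift cur-frame [  1.  -18.3  18.6]  shift target-frame [  0.9 -19.1  17.7]
```

apply_moves([
  [0, -4, 4, -0.6, 0, 0, -1],
  [0, -4, 4, -0.6, 0, 0, -1],
  [0, -3, 3, -0.5, 0, 0, -1],
  [0, -3, 3, -0.5, 0, 0, -1],
  [0, -2, 2, -0.4, 0, 0, -1],
  [0, -1.5, 1, 0, 0, 0, -1],
  [0, 0, 0, 0, 0, 0, -1],
])

```text
t: 31.68
position: [466.1, -146.5, 90.8]
eef_rot: [0.546, 0.75, 0.301, 0.221]
wrist_force: [-11.3, -12.1, -3.0]
grip_width: 11.1
```

```bash
python3 st.py
```

```text
t 31.6833 F [-11.3 -12.1  -3. ] grip 11.1 a 0.008 rad(242.2) 242.3 y -0.8 pitch 46.1 [-0.91  0.33  2.19  1.24  0.76 -2.23]
```

apply_moves([
  [0, -0.7, 0.7, 0, 0, 0, -1],
  [0, -0.7, 0.7, 0, 0, 0, -1],
  [0, -0.5, 0.5, 0, 0, 0, -1],
  [0, 0, 0, 0, 0, 0, -1],
])

```text
t: 32.02
position: [466.4, -146.5, 89.6]
eef_rot: [0.545, 0.75, 0.302, 0.222]
wrist_force: [-24.4, -9.8, 16.7]
grip_width: 11.0
```

```bash
python3 st.py
```

```text
t 32.0167 F [-24.4  -9.8  16.7] grip 11.0 a 0.003 rad(242.2) 242.0 y -0.9 pitch 46.0 [-0.91  0.34  2.19  1.25  0.76 -2.24]
```

The force turned upward by 17 N at the shut height, so the lid is shut. I'll release and back straight out.

apply_moves([
  [0, 0, 0, 0, 0, 0, -0.7],
  [0, 0, 0, 0, 0, 0, -0.45],
  [0, 0, 0, 0, 0, 0, -0.45],
  [0, 0, 0, 0, 0, 0, -0.45],
  [0, 0, -8, 0, 0, 0, -0.45],
  [0, 0, -12, 0, 0, 0, -0.45],
  [0, 0, -20, 0, 0, 0, -0.45],
  [0, 0, -20, 0, 0, 0, -0.45],
])

```text
t: 32.68
position: [426.3, -157.3, 132.6]
eef_rot: [0.544, 0.75, 0.304, 0.22]
wrist_force: [-0.7, -0.4, -0.1]
grip_width: 24.1
```

apply_moves([
  [0, 0, -25, 0, 0, 0, -0.45],
  [0, 0, -25, 0, 0, 0, -0.45],
  [0, 15, -25, 0, 0, 0, -0.45],
  [0, 15, -20, 0, 0, 0, -0.45],
  [0, 0, 0, 0, 0, 0, -0.45],
])

```text
t: 33.1
position: [384.7, -172.9, 225.1]
eef_rot: [0.544, 0.75, 0.302, 0.223]
wrist_force: [0.1, -0.3, -0.7]
grip_width: 24.2
```

```bash
python3 st.py; python3 - <<'E'
from arc import *
from bench import cams
for n in("scene","top"):
    s=cams.grab_frame(n);P=cloud(s);q=np.stack([(P-C)@EX,(P-C)@EY,P[:,:,2]],-1)
    cv2.imwrite(f"pics/{n}12.png",s["frame"][:,:,::-1])
    for x in(-85,85):
        m=(abs(q[...,0]-x)<8)&(abs(q[...,1])<140)&(q[...,2]>60)&(q[...,2]<140);print(n,"lid z at x",x,np.median(q[m],0),m.sum())
    m=(q[...,1]>180)&(q[...,1]<218)&(abs(q[...,0])<120)&(q[...,2]>55)&(q[...,2]<160);print("peg",np.median(q[m],0),m.sum())
    f0=load(n+"0.npz")
    d=cv2.absdiff(f0["frame"],s["frame"]).max(2)
    cv2.imwrite(f"pics/{n}diff.png",np.minimum(d.astype(int)*4,255).astype(np.uint8))
E
```

```text
t 33.1 F [ 0.1 -0.3 -0.7] grip 24.2 a 0.38 rad(242.2) 358.4 y -0.6 pitch 45.9 [-1.17 -0.07  2.17  0.87  1.14 -1.92]
scene lid z at x -85 [-85.12480532   8.00080131 107.70937413] 374
scene lid z at x 85 [ 84.79616641   5.62990089 107.79581769] 541
peg [-71.13145316 199.19473011  79.49948691] 64
top lid z at x -85 [-85.01315852   0.46902676 106.77389162] 584
top lid z at x 85 [ 85.04539467   0.61009818 106.6408094 ] 549
peg [-76.2255431  199.44388289  81.10959685] 60
```

View pics/scene12.png

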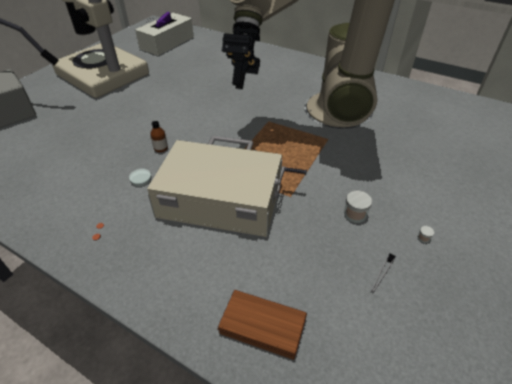

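View pics/topdiff.png

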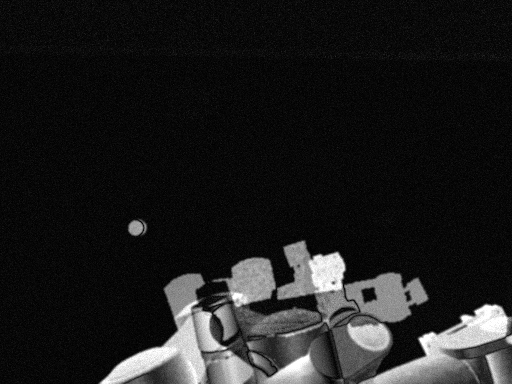

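The difference image shows only the taken jar at (137,228) plus the arm and its shadows. The lid is flat at its starting height, and nothing else has moved. Handing in.

```bash
python3 -c "
from bench import workorder
print(workorder.sign_off())"
```

```text
the job is handed in; nothing more can be done
None
```

The jar is in the chest, the lid is fully shut, and the job was handed in at about 33 s of the 72 s allowed.

**What I did, in order:**
1. I raised the lid by its handle.
2. I pressed the knee peg over-centre until it met its stop. The force rose to about 14 N along the push and the peg reached about (48, 119) in the chest frame, which is the locked position.
3. I stood the 46 mm jar on the chest floor near (-40, 0) and let go only after feeling it touch the floor.
4. I broke the knee, gripped the handle again and lowered the lid under grip all the way.

**Last checks:**
- **Lid:** it is level front and back. Its top reads 107–108 mm and should be 108 mm, the same as at the start.
- **Stay:** the peg is back at its folded position, x about -76.
- **Jar:** it was upright on the floor in the last view before the lid closed. I could not see it afterwards.
- **Other objects:** before-and-after top views show only the taken jar's place, the arm and its shadows changed. The bottle, dish, tweezers and the other jars are where they were.
- **Forces:** the highest wrist force I read was about 31 N, when pressing the lid shut. I read it only at the end of each move.

No check failed. The camera estimates of the jar's position disagreed by up to 2–3 mm, which the grasp absorbed.

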